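# Turn the stamped biscuit over in the flipper

## Task

Take the large round biscuit with the scalloped edge and the stamped flower from the baking tray and lay it flat, flower up, in the pocket of the hinged flipper plate. Then lift the plate by its bar handle and swing it all the way over, guiding it down gently rather than letting it fall, so that the biscuit drops flower-down into the white nest on the other side. Leave the plate lying fully over on the nest, with the plain back of the biscuit showing through its window for the date stamp, and let go.

Things in the scene. Friction and masses are not known exactly. Their poses are not given: they have to be found in the camera images.
- biscuit: Large round golden biscuit, rigid, 58 mm across, 20 mm thick, 50 g, finely scalloped edge, dark stamped six-petal flower on top. Origin: centre of its plain underside; z points out of the flower face. It lies on a 200 mm square aluminium tray (sheet 4 mm, rim 10 mm high), underside 4 mm above the table; a square, a small round and a finger-shaped biscuit lie about 90 mm away.
- flipper (a joint): Hinge of the dark metal plate, rad: 0 open, pocket up (start), 1.57 upright, 3.14 fully over the nest; stops at both ends. Free-running: the 250 g plate falls if let go. Axis level, 58 mm above the table. Handle: round bar 10 mm thick, 90 mm long, parallel to the axis and 138 mm from it, 35 mm clear of the plate; pinched from above it turns between the fingers through the whole swing.
- pocket (a point): Centre of the pocket floor in the plate, turns with it; floor at 41 mm height when open. Pocket 72 x 72 mm, 16 mm deep, with a 30 mm window in the floor. At joint 0: x along the hinge, +y to the hinge, z up; hinge axis at y +57, z +17 mm; handle bar's middle at y -81, z +17 mm. The walls at its x ends have 46 mm gaps for fingers: gripped across x, the biscuit can be lowered right in.
- nest (a point): Centre of the floor of the nest: square recess 80 x 80 mm, 12 mm deep, in the white block on the other side of the hinge; floor at 45 mm height. x along the hinge, z up; hinge axis at y -57, z +13 mm. At joint 3.14 the handle bar's middle is at y +81, z +13 mm. The biscuit tips out of the pocket into the nest once the plate is past upright.

How it is judged:
By the outcome, as a careful person would: the job done as asked, in the order asked, and still so for the second after the job is handed in, with the robot touching nothing.
It also fails if it takes over 59 s, if anything falls off the work surface, if the arm or the gripper's body presses on something with over 40 N, if the wrist force passes 120 N, or if a joint passes its speed limit or range.

## Robot

A 6-joint arm with a two-finger parallel gripper is mounted at the origin on the work surface. World frame = base frame: x ahead of the robot, y to its left, z up, the work surface at z = 0. Lengths are in m, angles in rad, forces in N, time in s.
With the tool pointing down it reaches from about 0.375 to 0.9 m from the base axis. Payload 3.1 kg.
Tool frame: the origin (TCP) lies midway between the tips of the shut fingers; the grasp point (between the pads) lies 19 mm behind it; z points along the fingers, x is the direction in which the jaws open and shut, and the axes are right-handed (so a half turn about z gives the same grasp; the last joint's range is limited). The gripper opens to 85 mm and grips with 20 to 120 N. Pads are 22 mm wide; open, the fingers measure 114 mm over their backs; the gripper's body (76 mm by 85 mm) begins 54 mm behind the grasp point. The pads swing forward as they close: fully open they stand 13 mm farther back than shut.
Start: joints at [1.117, 0.527, 1.433, -0, 1.181, -0.178], TCP at [0.17, 0.602, 0.231] pointing down, gripper open.
Joint ranges: [-3.08, 3.08], [-0.75, 2.2], [0.22, 2.44], [-1.43, 4.57], [0, 2.65], [-2.85, 2.85]. Speed limits (rad/s): [2.79, 2.79, 3.14, 3.14, 3.14, 3.14].

## Interface

Orientations are given as a 3x3 rotation matrix whose columns are the frame's x, y, z axes.
In Python, from cell import observe, eyes, workorder gives the robot as it stands.
- The arm moves only by the tool play_rows, never from a script. Its argument "rows" is a list of rows, each an object of numbers: "grip": the gripper's target within -1 to 1 (shut at 1, half-way at 0, fully open at -1); "x", "y", "z": the shift along the tool's x, y, z in m; "wx", "wy", "wz": the turn, a rotation vector about the tool's x, y, z in degrees. A call has 1 to 12 rows; each row shifts and turns the commanded pose from where the row before left it, along the tool's axes as they then stand; what a row does not reach is not made up. A row lasts 1/10 s, in which the tool goes at most 50 mm and 8.59 degrees, less where a joint would pass 70% of its speed; a pose out of reach is approached as far as the arm can. A call is refused whole if a number of a shift passes 0.05 or a number of a turn 8.59, either way. A call with a gripper value outside its range is refused whole. The fingers move at their own pace and stop on an object; the grip force is fixed at half the most. Time passes only in rows, so rows that do not move let the fingers close. It gives the time, the measured TCP pose, the force and the opening at its end, in the units of the state.
- observe(): the state, without advancing time (a new reading comes with each control period).
- eyes.camera(name): name is "scene" or "top" or "wrist"; returns a dict with "color" (480x640x3 uint8, red, green, blue), "z_map" (480x640 float32, m along the optical axis (not along the pixel's ray), 0 where there is no reading), "mtx" (3x3 intrinsics, pixels), "R" (3x3) and "t" (3): a world point X has camera coordinates R X + t. Camera axes: x right, y down, z forward; pixel columns grow to the right and rows downward; lengths in m; the calibration is good to about 2 mm. A picture is of the moment at which its call begins.
- workorder.close_job(): hands the job in, once; it reports no verdict.
The state is a dict: "clock": time; "q": joint angles; "qvel": joint speeds; "tau": joint torques, N m; "eef_pos": TCP position; "eef_rot": TCP orientation; "force": force on the tool from outside, world axes, zero at the start; "torque": the same for the moment, N m; "grip_width": finger opening in m.
Only numpy, scipy, OpenCV 4.12 (cv2) and the standard library are available. Lean on these libraries where they do the work, as an engineer would, in place of code of your own. Each camera call takes 0.05 s, during which the arm holds its last target.

## Working session

There is one attempt and no reset: what is moved stays moved. The work goes in short steps, Python scripts to look and compute and a tool call to move; the robot and the scene stay as the last step left them, time stands still between calls to the robot, and variables do not carry over. Pictures are saved under pics/ and viewed, and the job is handed in when it is done.

Besides the shell and the picture viewer there is one more tool, called after "Call:" as a command line: name --argument value ..., lists and objects as JSON in quotes. play_rows: Moves the arm, as the interface text tells. Its arguments: {"type":"object","properties":{"rows":{"type":"array"}},"required":["rows"]}

```bash
mkdir -p pics; ls; python3 - <<'E'
from cell import observe, eyes
import cv2,numpy as np
s=observe();print(s)
for n in["scene","top","wrist"]:
    c=eyes.camera(n);cv2.imwrite(f"pics/{n}0.png",c["color"][...,::-1]);np.savez(f"{n}0.npz",**c);print(n,c["mtx"],c["R"],c["t"])
E
```

```text
pics
{'clock': 0.0, 'q': array([ 1.11750818e+00,  5.28521426e-01,  1.43388997e+00, -2.58811128e-05,
        1.18141354e+00, -1.78495439e-01]), 'qvel': array([ 0.00128612,  0.00015917, -0.00161455, -0.0017049 , -0.00057368,
       -0.00133791]), 'tau': array([ 3.76825074e-04, -4.42348766e+01, -1.78025830e+01, -1.61308785e-04,
        8.41820467e-03,  6.82475623e-07]), 'eef_pos': array([0.16924889, 0.60090265, 0.2303036 ]), 'eef_rot': array([[ 2.71336898e-01,  9.62483960e-01, -9.56040610e-04],
       [ 9.62481918e-01, -2.71338327e-01, -2.01732666e-03],
       [-2.20105501e-03, -3.72796640e-04, -9.99997508e-01]]), 'force': array([-0.22823639,  0.39337912,  1.06294313]), 'torque': array([ 0.00662098, -0.04732534,  0.03854648]), 'grip_width': 0.08538388267746132}
scene [[530.66506187   0.         312.79235762]
 [  0.         530.66506187 231.99634384]
 [  0.           0.           1.        ]] [[ 7.92478833e-01  6.09899380e-01  2.11918146e-04]
 [ 3.60277309e-01 -4.67849491e-01 -8.07042201e-01]
 [-4.92115392e-01  6.39640211e-01 -5.90493726e-01]] [-0.33107929 -0.16445223  1.25356709]
top [[501.52426401   0.         315.7255656 ]
 [  0.         501.52426401 237.57324471]
 [  0.           0.           1.        ]] [[-7.14069403e-04 -9.99984182e-01 -5.57905910e-03]
 [-9.80820433e-01  1.78779041e-03 -1.94905314e-01]
 [ 1.94912205e-01  5.33287925e-03 -9.80806195e-01]] [-0.10151176  0.5185911   0.85047737]
wrist [[347.39823049   0.         317.78445779]
 [  0.         347.39823049 237.33878366]
 [  0.           0.           1.        ]] [[ 0.27163413  0.96239791 -0.00227296]
 [ 0.92873462 -0.26151209  0.26279922]
 [ 0.25232301 -0.07349621 -0.96484787]] [-0.62375788 -0.03395594  0.37712368]
```

View pics/scene0.png

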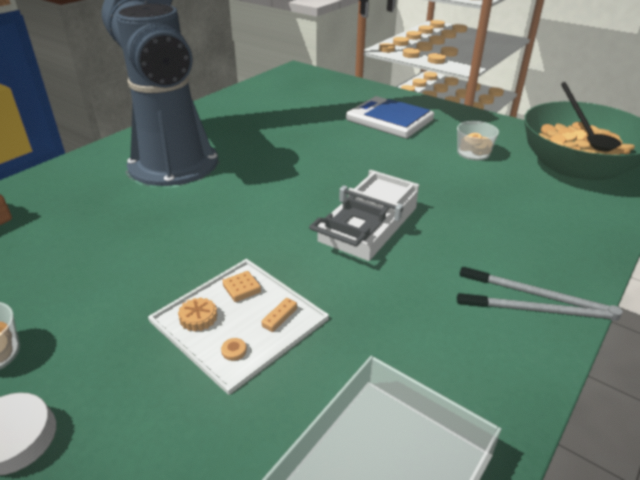

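View pics/top0.png

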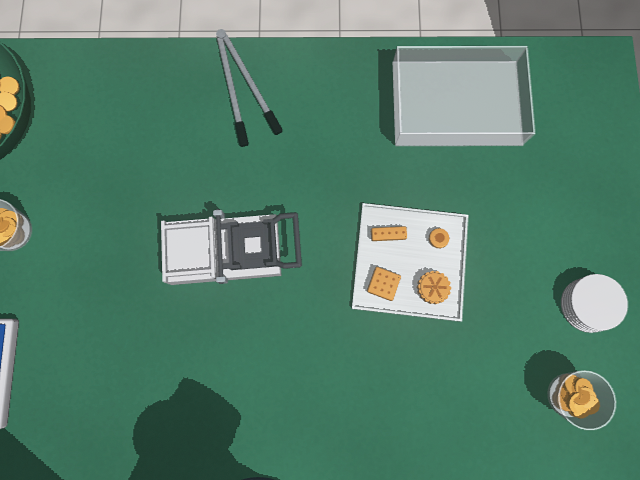

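View pics/wrist0.png

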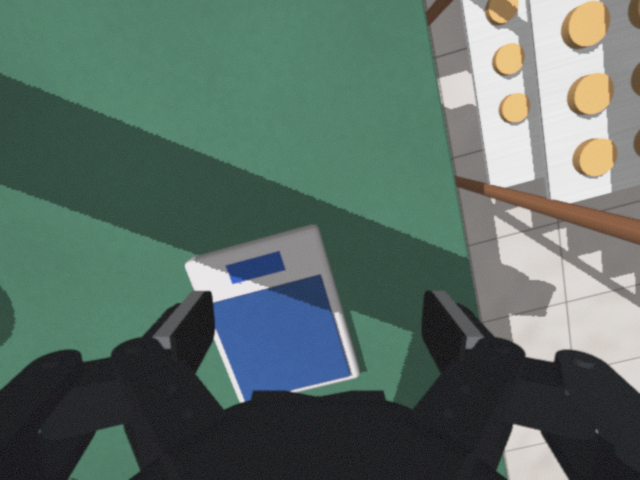

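The top view shows the biscuit at about (434,287). The plate is at (252,244), its handle bar at (294,240), the hinge at column 219 and the nest at (188,248). Next I'll measure them.

```bash
cat > h.py <<'E'
import numpy as np,cv2
def cloud(c):
    z=c["z_map"];K=c["mtx"];v,u=np.mgrid[0:480,0:640]
    P=np.stack([(u-K[0,2])/K[0,0]*z,(v-K[1,2])/K[1,1]*z,z],-1)
    return (P-c["t"])@c["R"]
def ray(c,u,v,h):
    K=c["mtx"];d=np.array([(u-K[0,2])/K[0,0],(v-K[1,2])/K[1,1],1.])@c["R"]
    o=-c["R"].T@c["t"];return o+d*(h-o[2])/d[2]
E
python3 - <<'E'
from h import *
c=dict(np.load("top0.npz"));P=cloud(c);im=c["color"];hsv=cv2.cvtColor(im,cv2.COLOR_RGB2HSV)
print("table z",np.median(P[350:420,300:500,2]))
m=cv2.inRange(hsv,(5,100,60),(25,255,255));m[:, :340]=0;m[:, 480:]=0
cs,_=cv2.findContours(m,0,2)
for k in cs:
    if cv2.contourArea(k)>150:
        (u,v),r=cv2.minEnclosingCircle(k);mm=np.zeros_like(m);cv2.drawContours(mm,[k],-1,255,-1)
        Q=P[(mm>0)];T=Q[Q[:,2]>Q[:,2].max()-.006]
        print(u,v,r,cv2.contourArea(k),ray(c,u,v,.024),"ztop",np.median(T[:,2]),"cloud",(T.min(0)+T.max(0))/2,T.max(0)-T.min(0))
x=cv2.resize(im[195:305,150:310],(800,550),interpolation=cv2.INTER_CUBIC);cv2.imwrite("pics/topz.png",x[...,::-1])
hz=np.clip(P[195:305,150:310,2]*2000,0,255).astype(np.uint8);cv2.imwrite("pics/toph.png",cv2.applyColorMap(cv2.resize(hz,(800,550),interpolation=0),cv2.COLORMAP_JET))
for v in (225,245,262): print(v,[(u,int(P[v,u,2]*1000)) for u in range(156,306,3)])
E
```

```text
table z 0.0016402072730247236
433.8254089355469 287.0396728515625 16.516090393066406 766.0 [ 0.43193235 -0.31611593  0.024     ] ztop 0.9346632927557953 cloud [ 0.34280384 -0.10697278  0.93466329] [0. 0. 0.]
383.5 283.5 18.12466812133789 681.5 [ 0.43847801 -0.22509938  0.024     ] ztop 0.9346632927557953 cloud [ 0.34280384 -0.10697278  0.93466329] [0. 0. 0.]
438.8542785644531 237.58570861816406 9.863099098205566 274.5 [ 0.52333838 -0.32965683  0.024     ] ztop 0.9346632927557953 cloud [ 0.34280384 -0.10697278  0.93466329] [0. 0. 0.]
388.5523376464844 233.69476318359375 17.758068084716797 402.5 [ 0.5308568  -0.23695041  0.024     ] ztop 0.9346632927557953 cloud [ 0.34280384 -0.10697278  0.93466329] [0. 0. 0.]
225 [(156, 0), (159, 1), (162, 55), (165, 58), (168, 60), (171, 60), (174, 60), (177, 58), (180, 59), (183, 59), (186, 56), (189, 59), (192, 56), (195, 57), (198, 59), (201, 57), (204, 58), (207, 54), (210, 59), (213, 48), (216, 63), (219, 63), (222, 55), (225, 57), (228, 57), (231, 57), (234, 55), (237, 52), (240, 42), (243, 40), (246, 44), (249, 41), (252, 44), (255, 42), (258,
[... 558 characters left out ...]
42), (264, 45), (267, 41), (270, 40), (273, 57), (276, 35), (279, 1), (282, 1), (285, 0), (288, 1), (291, 3), (294, 2), (297, 64), (300, 2), (303, 1)]
262 [(156, 2), (159, 0), (162, 58), (165, 57), (168, 48), (171, 47), (174, 46), (177, 45), (180, 47), (183, 48), (186, 45), (189, 45), (192, 48), (195, 47), (198, 45), (201, 48), (204, 48), (207, 44), (210, 47), (213, 57), (216, 41), (219, 64), (222, 59), (225, 38), (228, 38), (231, 58), (234, 42), (237, 44), (240, 42), (243, 40), (246, 41), (249, 44), (252, 45), (255, 43), (258, 43), (261, 43), (264, 41), (267, 58), (270, 60), (273, 58), (276, 60), (279, 61), (282, 61), (285, 3), (288, 4), (291, 61), (294, 62), (297, 68), (300, 62), (303, 0)]
```

View pics/topz.png

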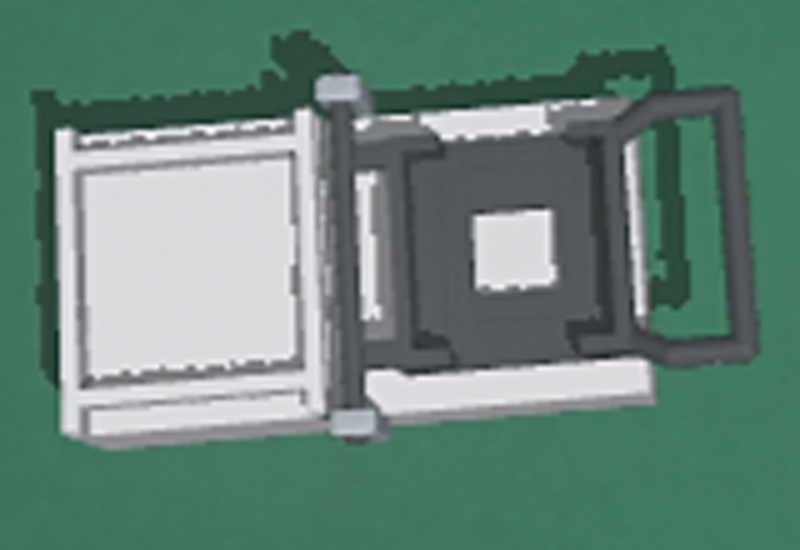

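View pics/toph.png

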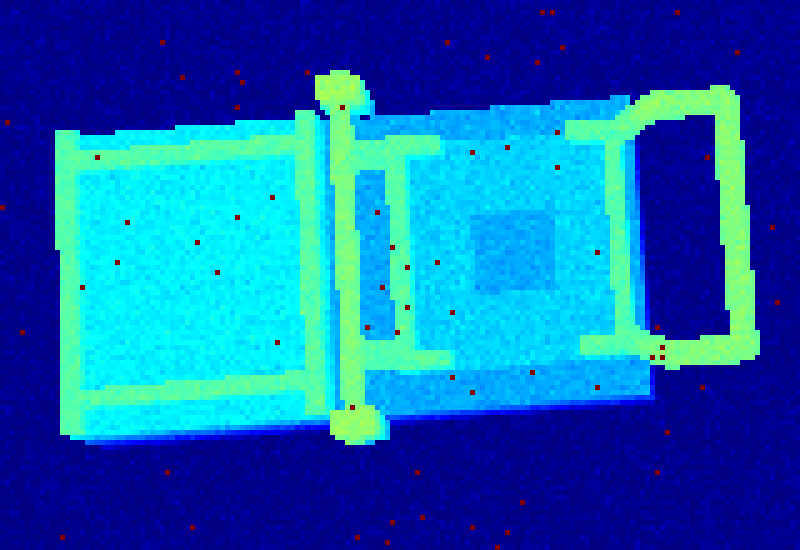

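```bash
python3 - <<'E'
from h import *
c=dict(np.load("top0.npz"));P=cloud(c);im=c["color"];hsv=cv2.cvtColor(im,cv2.COLOR_RGB2HSV)
Z=P[...,2]
def reg(u0,u1,v0,v1,z0,z1,extra=None):
    m=np.zeros(Z.shape,bool);m[v0:v1,u0:u1]=1;m&=(Z>z0)&(Z<z1)
    if extra is not None:m&=extra
    return P[m]
b=reg(410,460,265,310,.018,.03,hsv[...,1]>100)
(bc,br)=cv2.minEnclosingCircle(b[:,:2].astype(np.float32));print("biscuit",b.mean(0),bc,br,np.median(b[:,2]))
def line(Q):
    x,y=Q[:,0],Q[:,1];vx,vy,x0,y0=cv2.fitLine(Q[:,:2].astype(np.float32),cv2.DIST_HUBER,0,.001,.001).ravel()
    if vx<0:vx,vy=-vx,-vy
    return np.array([vx,vy]),np.array([x0,y0]),np.degrees(np.arctan2(vy,vx)),Q.min(0),Q.max(0),len(Q)
bar=reg(290,303,212,268,.056,.075,hsv[...,2]<130)
# keep only bar: 
d=line(bar);
for i in range(3):
    n=np.array([-d[0][1],d[0][0]]);r=(bar[:,:2]-d[1])@n;bar=bar[abs(r)<.008];d=line(bar)
print("bar",d)
hin=reg(214,224,210,272,.058,.075);d2=line(hin)
for i in range(3):
    n=np.array([-d2[0][1],d2[0][0]]);r=(hin[:,:2]-d2[1])@n;hin=hin[abs(r)<.006];d2=line(hin)
print("hinge",d2)
# long edges of box: pocket/nest rims via colour
m=np.zeros(Z.shape,np.uint8);m[:, :]=((Z>.03)&(Z<.08)&(hsv[...,2]<130)&(hsv[...,1]<80));m[:200]=0;m[300:]=0;m[:,:150]=0;m[:,310:]=0
pl=P[(m>0)]
w=reg(244,262,235,256,.025,.045,(hsv[...,2]>150))
print("window",(w.min(0)+w.max(0))/2,w.mean(0),len(w))
a=d2[0];n=np.array([-a[1],a[0]])
pb=reg(225,292,205,275,.05,.066)
s=pl[:,:2]@a;print("plate along",np.percentile(s,[1,99]),"bar along",np.percentile(bar[:,:2]@a,[1,99]),"hinge along",np.percentile(hin[:,:2]@a,[1,99]))
for Q,nm in((bar,"bar"),(hin,"hinge"),(w,"win")):print(nm,np.median(Q[:,:2]@n),np.median(Q[:,2]))
nf=reg(150,215,210,290,.042,.050,hsv[...,2]>150);print("nest floor",cv2.minAreaRect(nf[:,:2].astype(np.float32)),nf[:,:2].mean(0))
E
```

```text
biscuit [ 0.43200289 -0.31589898  0.02558967] (0.4324142336845398, -0.31663277745246887) 0.029745593667030334 0.0256224655279257
bar (array([0.9969533, 0.078001 ], dtype=float32), array([ 0.51199955, -0.06782417], dtype=float32), np.float32(4.473672), array([ 0.46350784, -0.07633334,  0.05888268]), array([ 0.5636277 , -0.05632688,  0.06836769]), 327)
hinge (array([0.9969825 , 0.07762612], dtype=float32), array([0.512326  , 0.06952291], dtype=float32), np.float32(4.452128), array([0.45631302, 0.06125245, 0.05803578]), array([0.5659974 , 0.07790758, 0.07104935]), 303)
window [0.50835149 0.01309206 0.03789521] [0.50824469 0.01311614 0.03782203] 234
plate along [0.45171424 0.5611691 ] bar along [0.45744711 0.55539906] hinge along [0.46055052 0.56960451]
bar -0.10743826869016572 0.0638536342903541
hinge 0.029454442911597836 0.0630488136740952
win -0.026492512225475835 0.03777231966866677
nest floor ((0.4972267150878906, 0.12476968765258789), (0.11315950751304626, 0.0888671800494194), 1.9366490840911865) [0.49612707 0.12783176]
```

Call:
play_rows --rows '[{"wz":7.75,"grip":-0.7},{"wz":7.75,"grip":-0.7},{"wz":7.75,"grip":-0.7},{"wz":7.75,"grip":-0.7},{"wz":7.75,"grip":-0.7},{"wz":7.75,"grip":-0.7},{"wz":7.75,"grip":-0.7},{"wz":7.75,"grip":-0.7},{"wz":7.8,"grip":-0.7},{"x":0.045,"grip":-0.7},{"x":0.045,"grip":-0.7},{"x":0.045,"grip":-0.7}]'

```text
invalid input
```

Call:
play_rows --rows '[{"x":0,"y":0,"z":0,"wx":0,"wy":0,"wz":7.75,"grip":-0.7},{"x":0,"y":0,"z":0,"wx":0,"wy":0,"wz":7.75,"grip":-0.7},{"x":0,"y":0,"z":0,"wx":0,"wy":0,"wz":7.75,"grip":-0.7},{"x":0,"y":0,"z":0,"wx":0,"wy":0,"wz":7.75,"grip":-0.7},{"x":0,"y":0,"z":0,"wx":0,"wy":0,"wz":7.75,"grip":-0.7},{"x":0,"y":0,"z":0,"wx":0,"wy":0,"wz":7.75,"grip":-0.7},{"x":0,"y":0,"z":0,"wx":0,"wy":0,"wz":7.75,"grip":-0.7},{"x":0,"y":0,"z":0,"wx":0,"wy":0,"wz":7.75,"grip":-0.7},{"x":0,"y":0,"z":0,"wx":0,"wy":0,"wz":7.8,"grip":-0.7},{"x":0.045,"y":0,"z":0,"wx":0,"wy":0,"wz":0,"grip":-0.7},{"x":0.045,"y":0,"z":0,"wx":0,"wy":0,"wz":0,"grip":-0.7},{"x":0.045,"y":0,"z":0,"wx":0,"wy":0,"wz":0,"grip":-0.7}]'

```text
clock: 1.35
eef_pos: [0.305, 0.612, 0.2311]
eef_rot: [[0.997, 0.079, -0.0], [0.079, -0.997, -0.001], [-0.0, 0.0, -1.0]]
force: [0.3, 0.9, 0.3]
grip_width: 0.0723
```

Call:
play_rows --rows '[{"x":0.008,"y":0.047,"z":0,"wx":0,"wy":0,"wz":0,"grip":-0.7},{"x":0.008,"y":0.047,"z":0,"wx":0,"wy":0,"wz":0,"grip":-0.7},{"x":0.008,"y":0.047,"z":0,"wx":0,"wy":0,"wz":0,"grip":-0.7},{"x":0.008,"y":0.047,"z":0,"wx":0,"wy":0,"wz":0,"grip":-0.7},{"x":0.008,"y":0.047,"z":0,"wx":0,"wy":0,"wz":0,"grip":-0.7},{"x":0.008,"y":0.047,"z":0,"wx":0,"wy":0,"wz":0,"grip":-0.7},{"x":0.005,"y":0.047,"z":0,"wx":0,"wy":0,"wz":0,"grip":-0.7},{"x":0,"y":0.047,"z":0,"wx":0,"wy":0,"wz":0,"grip":-0.7},{"x":0,"y":0.047,"z":0,"wx":0,"wy":0,"wz":0,"grip":-0.7},{"x":0,"y":0.047,"z":0,"wx":0,"wy":0,"wz":0,"grip":-0.7},{"x":0,"y":0.047,"z":0,"wx":0,"wy":0,"wz":0,"grip":-0.7},{"x":0,"y":0.047,"z":0,"wx":0,"wy":0,"wz":0,"grip":-0.7}]'

```text
clock: 2.55
eef_pos: [0.4006, 0.0521, 0.2314]
eef_rot: [[0.997, 0.078, 0.0], [0.078, -0.997, 0.0], [0.0, 0.0, -1.0]]
force: [1.1, 0.7, 0.5]
grip_width: 0.0725
```

Call:
play_rows --rows '[{"x":0,"y":0.047,"z":0,"wx":0,"wy":0,"wz":0,"grip":-0.7},{"x":0,"y":0.047,"z":0,"wx":0,"wy":0,"wz":0,"grip":-0.7},{"x":0,"y":0.047,"z":0,"wx":0,"wy":0,"wz":0,"grip":-0.7},{"x":0,"y":0.047,"z":0,"wx":0,"wy":0,"wz":0,"grip":-0.7},{"x":0,"y":0.047,"z":0,"wx":0,"wy":0,"wz":0,"grip":-0.7},{"x":0,"y":0.045,"z":0.01,"wx":0,"wy":0,"wz":0,"grip":-0.7},{"x":0,"y":0.045,"z":0.02,"wx":0,"wy":0,"wz":0,"grip":-0.7},{"x":0,"y":0.04,"z":0.03,"wx":0,"wy":0,"wz":0,"grip":-0.7},{"x":0,"y":0,"z":0.03,"wx":0,"wy":0,"wz":0,"grip":-0.7},{"x":0,"y":0,"z":0,"wx":0,"wy":0,"wz":0,"grip":-0.7},{"x":0,"y":0,"z":0,"wx":0,"wy":0,"wz":0,"grip":-0.7}]'

```text
clock: 3.65
eef_pos: [0.4286, -0.3092, 0.141]
eef_rot: [[0.997, 0.078, -0.002], [0.078, -0.997, 0.002], [-0.002, -0.002, -1.0]]
force: [-0.0, -0.6, -0.0]
grip_width: 0.0727
```

```bash
python3 - <<'E'
from h import *
from cell import observe, eyes
s=observe();print(s["clock"],s["eef_pos"],s["grip_width"])
c=eyes.camera("wrist");cv2.imwrite("pics/w1.png",c["color"][...,::-1])
hsv=cv2.cvtColor(c["color"],cv2.COLOR_RGB2HSV);P=cloud(c)
m=cv2.inRange(hsv,(5,100,60),(25,255,255));cs,_=cv2.findContours(m,0,2)
for k in cs:
    if cv2.contourArea(k)>1000:
        (u,v),r=cv2.minEnclosingCircle(k);mm=np.zeros_like(m);cv2.drawContours(mm,[k],-1,255,-1)
        Q=P[(mm>0)&(P[...,2]>.018)&(P[...,2]<.032)]
        if len(Q)>50:
            print(u,v,r,ray(c,u,v,.024),Q.mean(0),cv2.minEnclosingCircle(Q[:,:2].astype(np.float32)))
E
```

```text
3.65 [ 0.42855889 -0.3091537   0.14095075] 0.07272304158594403
320.6482849121094 237.3080596923828 37.56110382080078 [ 0.43123813 -0.31275223  0.024     ] [ 0.43146138 -0.31384511  0.02216855] ((0.43150752782821655, -0.31518590450286865), 0.0296137984842062)
464.0 143.5 48.30382537841797 [ 0.52809095 -0.23533233  0.024     ] [ 0.53168696 -0.23565722  0.01868884] ((0.5331886410713196, -0.23637467622756958), 0.032550279051065445)
340.0 117.0 47.127586364746094 [ 0.43783415 -0.22428929  0.024     ] [ 0.43828911 -0.22434981  0.01873029] ((0.43821343779563904, -0.22526341676712036), 0.032393161207437515)
```

View pics/w1.png

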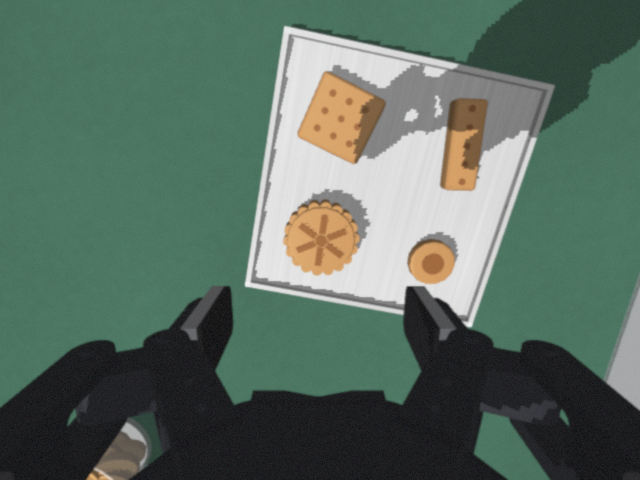

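The wrist view shows the biscuit at (321,238), with the tray's left rim about 49 mm from its centre. Both cameras agree to about 1 mm, so I'll descend.

Call:
play_rows --rows '[{"x":0.0027,"y":0.0063,"z":0.02,"wx":0,"wy":0,"wz":0,"grip":-0.7},{"x":0,"y":0,"z":0.03,"wx":0,"wy":0,"wz":0,"grip":-0.7},{"x":0,"y":0,"z":0.03,"wx":0,"wy":0,"wz":0,"grip":-0.7},{"x":0,"y":0,"z":0.02,"wx":0,"wy":0,"wz":0,"grip":-0.7},{"x":0,"y":0,"z":0.012,"wx":0,"wy":0,"wz":0,"grip":-0.7},{"x":0,"y":0,"z":0.005,"wx":0,"wy":0,"wz":0,"grip":-0.7},{"x":0,"y":0,"z":0,"wx":0,"wy":0,"wz":0,"grip":-0.7}]'

```text
clock: 4.4
eef_pos: [0.4329, -0.3161, 0.025]
eef_rot: [[0.997, 0.078, 0.001], [0.078, -0.997, -0.001], [0.001, 0.001, -1.0]]
force: [-0.3, -0.2, -0.6]
grip_width: 0.0726
```

```bash
python3 - <<'E'
from h import *
from cell import observe, eyes
s=observe();print(s["clock"],s["eef_pos"],s["grip_width"],s["force"])
for n in("wrist","scene"):
    c=eyes.camera(n);im=c["color"]
    if n=="scene": im=cv2.resize(im[220:400,120:340],(770,630))[:600]
    cv2.imwrite(f"pics/{n}2.png",im[...,::-1])
E
```

```text
4.4 [ 0.43290457 -0.3161353   0.02501656] 0.07263244659008321 [-0.30524778 -0.22234144 -0.60516741]
```

View pics/wrist2.png

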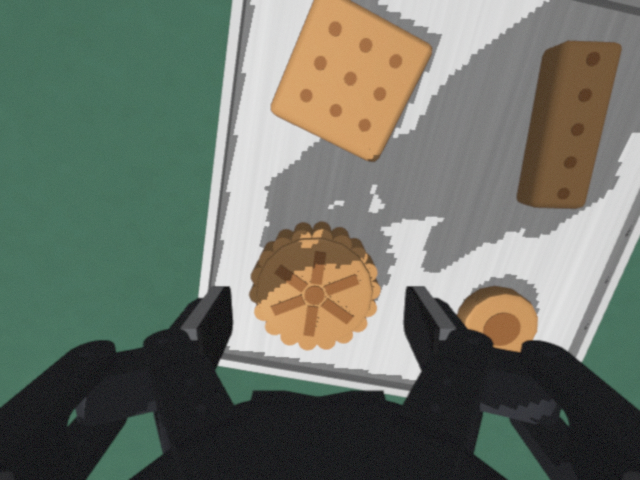

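View pics/scene2.png

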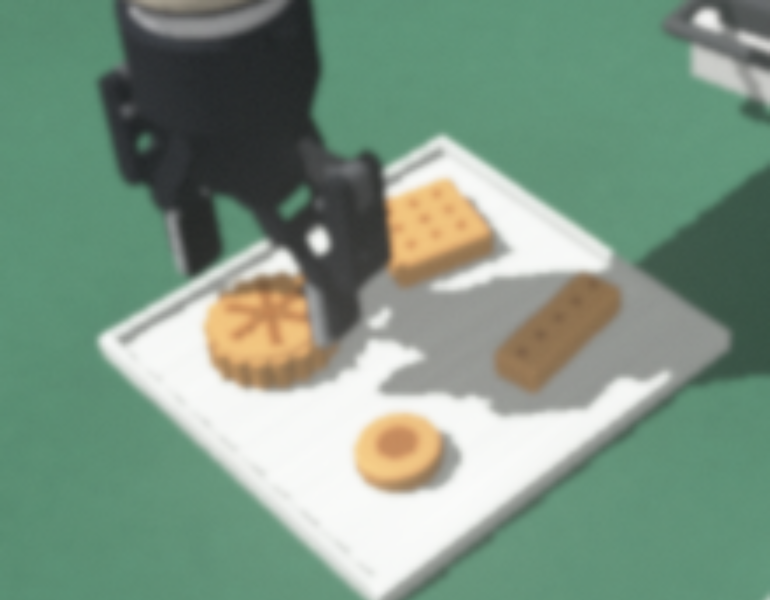

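The wrist view shows the biscuit (315,295) between the open fingers at columns 231 and 404, about centred, with the rim clear. Lowering and closing.

Call:
play_rows --rows '[{"x":-0.001,"y":0,"z":0.01,"wx":0,"wy":0,"wz":0,"grip":-0.7},{"x":0,"y":0,"z":0.008,"wx":0,"wy":0,"wz":0,"grip":-0.7},{"x":0,"y":0,"z":0.004,"wx":0,"wy":0,"wz":0,"grip":-0.6},{"x":0,"y":0,"z":0,"wx":0,"wy":0,"wz":0,"grip":-0.5},{"x":0,"y":0,"z":0,"wx":0,"wy":0,"wz":0,"grip":-0.4},{"x":0,"y":0,"z":0,"wx":0,"wy":0,"wz":0,"grip":0},{"x":0,"y":0,"z":0,"wx":0,"wy":0,"wz":0,"grip":0.5},{"x":0,"y":0,"z":0,"wx":0,"wy":0,"wz":0,"grip":1},{"x":0,"y":0,"z":0,"wx":0,"wy":0,"wz":0,"grip":1}]'

```text
clock: 5.4
eef_pos: [0.4315, -0.3163, 0.0027]
eef_rot: [[0.997, 0.078, 0.0], [0.078, -0.997, -0.0], [0.0, 0.0, -1.0]]
force: [0.3, 0.9, 4.8]
grip_width: 0.0562
```

```bash
python3 - <<'E'
from h import *
from cell import observe, eyes
s=observe();print(s["clock"],s["eef_pos"],s["grip_width"],s["force"])
c=eyes.camera("scene");im=c["color"]
im=cv2.resize(im[220:400,120:340],(770,630))[:600]
cv2.imwrite(f"pics/s3.png",im[...,::-1])
E
```

```text
5.4 [ 0.43145095 -0.31633615  0.00269648] 0.05617170034925726 [0.34343121 0.94166459 4.76859758]
```

View pics/s3.png

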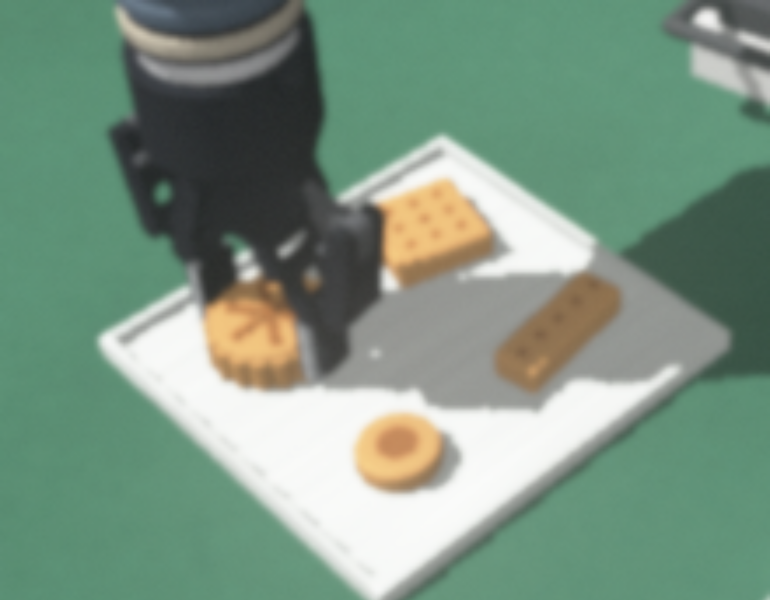

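Call:
play_rows --rows '[{"x":0,"y":0,"z":-0.015,"wx":0,"wy":0,"wz":0,"grip":1},{"x":0,"y":0,"z":-0.035,"wx":0,"wy":0,"wz":0,"grip":1},{"x":0,"y":0,"z":-0.04,"wx":0,"wy":0,"wz":0,"grip":1},{"x":0.01,"y":-0.03,"z":-0.03,"wx":0,"wy":0,"wz":0,"grip":1},{"x":0.013,"y":-0.042,"z":0,"wx":0,"wy":0,"wz":0,"grip":1},{"x":0.013,"y":-0.045,"z":0,"wx":0,"wy":0,"wz":0,"grip":1},{"x":0.013,"y":-0.045,"z":0,"wx":0,"wy":0,"wz":0,"grip":1},{"x":0.013,"y":-0.045,"z":0,"wx":0,"wy":0,"wz":0,"grip":1},{"x":0.013,"y":-0.045,"z":0,"wx":0,"wy":0,"wz":0,"grip":1},{"x":0.013,"y":-0.04,"z":0,"wx":0,"wy":0,"wz":0,"grip":1},{"x":0.013,"y":-0.03,"z":0,"wx":0,"wy":0,"wz":0,"grip":1},{"x":0,"y":0,"z":0,"wx":0,"wy":0,"wz":0,"grip":1}]'

```text
clock: 6.65
eef_pos: [0.5077, 0.0162, 0.1221]
eef_rot: [[0.997, 0.083, 0.001], [0.083, -0.997, 0.001], [0.001, -0.001, -1.0]]
force: [0.4, -0.8, -1.4]
grip_width: 0.0564
```

```bash
python3 - <<'E'
from h import *
from cell import observe, eyes
s=observe();print(s["clock"],s["eef_pos"],s["grip_width"],s["force"])
c=eyes.camera("scene");im=c["color"]
im=cv2.resize(im[120:300,260:480],(770,630))[:600]
cv2.imwrite(f"pics/s4.png",im[...,::-1])
c=eyes.camera("wrist");np.savez("w4.npz",**c)
cv2.imwrite(f"pics/w4.png",c["color"][...,::-1])
R=s["eef_rot"];d=R.T@(np.array([.5076,.0127,.12])-s["eef_pos"]);print(d)
E
```

```text
6.65 [0.50765576 0.01620915 0.12211739] 0.05636283260644897 [ 0.43168603 -0.81090166 -1.371837  ]
[-0.00034879  0.0034936   0.00211511]
```

View pics/s4.png

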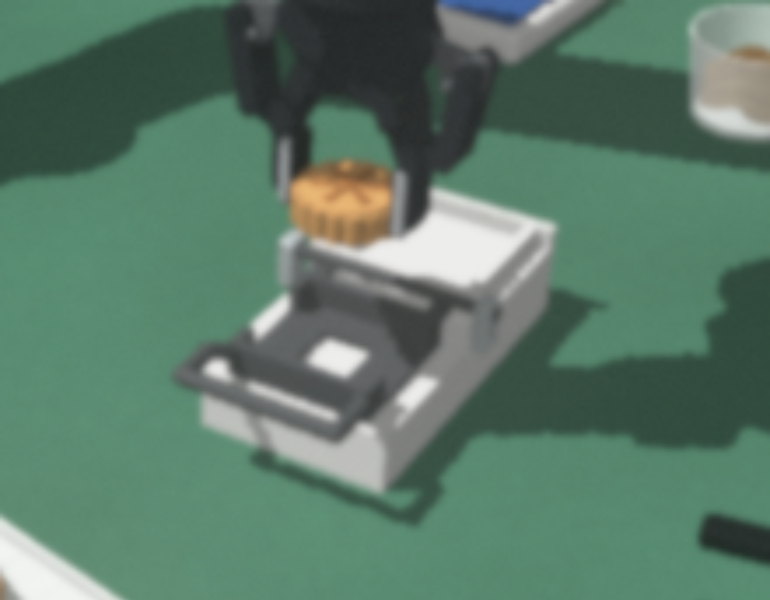

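View pics/w4.png

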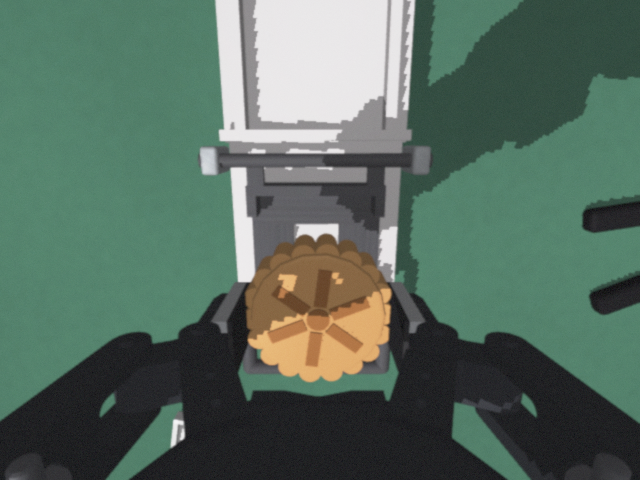

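The biscuit is held level above the plate. In the wrist view the hinge rod ends are at about (209,160) and (421,159). I'll use them to cross-check the plate position.

```bash
python3 - <<'E'
from h import *
c=dict(np.load("w4.npz"));P=cloud(c)
a=np.array([.997,.0777]);n=np.array([-.0777,.997])
l,r=ray(c,209,160,.062),ray(c,421,159,.062);print(l,r,((l+r)/2)[:2]@a,((l+r)/2)[:2]@n, np.degrees(np.arctan2(*(r-l)[[1,0]])))
l,r=ray(c,264,182,.036),ray(c,366,182,.036);print("slot",(l+r)[:2]/2@a)
Q=P[150:170,225:400].reshape(-1,3);Q=Q[(Q[:,2]>.058)&(Q[:,2]<.072)];print("rod n",np.median(Q[:,:2]@n),np.median(Q[:,2]),len(Q))
hsv=cv2.cvtColor(c["color"],cv2.COLOR_RGB2HSV)
Q=P[215:240,285:350][hsv[215:240,285:350,2]>170];s=Q[:,:2]@a;print("window along",np.percentile(s,[2,98]).mean(),np.median(Q[:,2]))
# biscuit
m=cv2.inRange(hsv,(5,80,40),(25,255,255))>0;Q=P[m];Q=Q[(Q[:,2]>.1)&(Q[:,2]<.18)];zt=np.median(Q[:,2]);T=Q[abs(Q[:,2]-zt)<.004];(cc,rr)=cv2.minEnclosingCircle(T[:,:2].astype(np.float32));print("bisc",zt,cc,rr,T[:,:2].mean(0))
E
```

```text
[0.44160867 0.06610714 0.062     ] [0.56094182 0.07643444 0.062     ] 0.505309161022042 0.03210789034426347 4.946151856189239
slot 0.5051505175037856
rod n 0.0316878209857338 0.05978179663789091 2187
window along 0.5066307407713739 0.0344370124094635
bisc 0.1415230555411112 (0.5076987147331238, 0.014670491218566895) 0.030658038333058357 [0.50731232 0.01743199]
```

Call:
play_rows --rows '[{"x":-0.001,"y":0.003,"z":0.01,"wx":0,"wy":0,"wz":0,"grip":1},{"x":0,"y":0,"z":0.025,"wx":0,"wy":0,"wz":0,"grip":1},{"x":0,"y":0,"z":0.02,"wx":0,"wy":0,"wz":0,"grip":1},{"x":0,"y":0,"z":0.01,"wx":0,"wy":0,"wz":0,"grip":1},{"x":0,"y":0,"z":0,"wx":0,"wy":0,"wz":0,"grip":1},{"x":0,"y":0,"z":0,"wx":0,"wy":0,"wz":0,"grip":1}]'

```text
clock: 7.35
eef_pos: [0.5063, 0.0088, 0.0573]
eef_rot: [[0.997, 0.076, -0.0], [0.076, -0.997, -0.0], [-0.0, -0.0, -1.0]]
force: [-0.3, -0.5, -0.9]
grip_width: 0.0563
```

```bash
python3 - <<'E'
from h import *
from cell import observe, eyes
s=observe();print(s["clock"],s["eef_pos"],s["grip_width"],s["force"])
c=eyes.camera("scene");im=c["color"]
im=cv2.resize(im[120:300,260:480],(770,630))[:600]
cv2.imwrite(f"pics/s5.png",im[...,::-1])
c=eyes.camera("wrist");np.savez("w5.npz",**c)
cv2.imwrite(f"pics/w5.png",c["color"][...,::-1])
E
```

```text
7.35 [0.50625568 0.00879089 0.05725916] 0.05631023163637649 [-0.33588988 -0.5472572  -0.88678866]
```

View pics/s5.png

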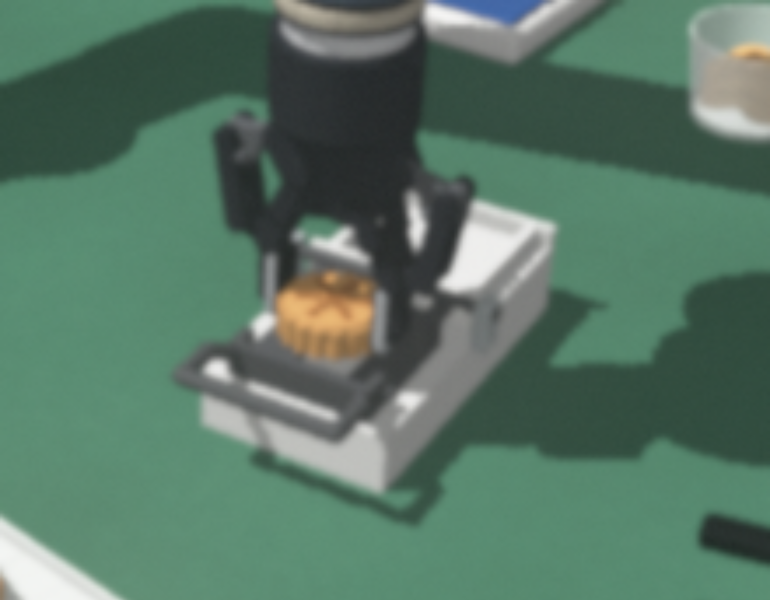

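View pics/w5.png

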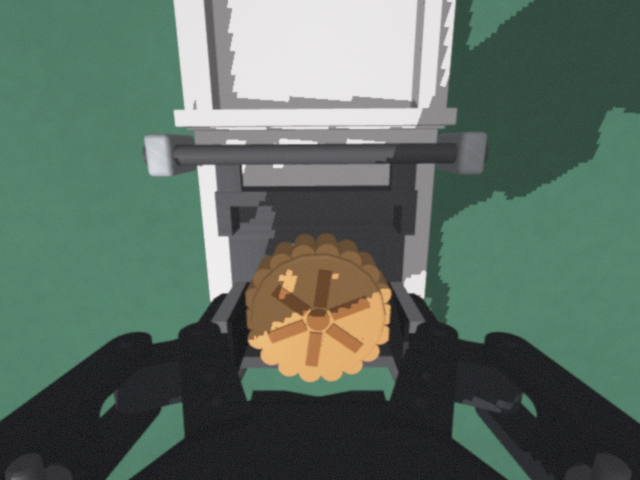

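The biscuit is just above the pocket, 4 mm too near the handle. I'll correct that and lower it.

Call:
play_rows --rows '[{"x":0,"y":-0.004,"z":0,"wx":0,"wy":0,"wz":0,"grip":1},{"x":0,"y":0,"z":0,"wx":0,"wy":0,"wz":0,"grip":1},{"x":0,"y":0,"z":0.006,"wx":0,"wy":0,"wz":0,"grip":1},{"x":0,"y":0,"z":0.005,"wx":0,"wy":0,"wz":0,"grip":1},{"x":0,"y":0,"z":0.003,"wx":0,"wy":0,"wz":0,"grip":1},{"x":0,"y":0,"z":0.001,"wx":0,"wy":0,"wz":0,"grip":1},{"x":0,"y":0,"z":0,"wx":0,"wy":0,"wz":0,"grip":1},{"x":0,"y":0,"z":0,"wx":0,"wy":0,"wz":0,"grip":1}]'

```text
clock: 8.25
eef_pos: [0.506, 0.0136, 0.0422]
eef_rot: [[0.997, 0.078, -0.0], [0.078, -0.997, 0.0], [-0.0, -0.0, -1.0]]
force: [0.5, -0.8, -0.0]
grip_width: 0.0559
```

Call:
play_rows --rows '[{"x":0,"y":0,"z":0.002,"wx":0,"wy":0,"wz":0,"grip":1},{"x":0,"y":0,"z":0,"wx":0,"wy":0,"wz":0,"grip":1},{"x":0,"y":0,"z":0,"wx":0,"wy":0,"wz":0,"grip":1}]'

```text
clock: 8.55
eef_pos: [0.506, 0.0136, 0.0403]
eef_rot: [[0.997, 0.078, 0.0], [0.078, -0.997, -0.0], [0.0, 0.0, -1.0]]
force: [0.1, -0.4, -1.3]
grip_width: 0.0559
```

Now releasing to about 70 mm and rising.

Call:
play_rows --rows '[{"x":0,"y":0,"z":0,"wx":0,"wy":0,"wz":0,"grip":-0.4},{"x":0,"y":0,"z":0,"wx":0,"wy":0,"wz":0,"grip":-0.5},{"x":0,"y":0,"z":0,"wx":0,"wy":0,"wz":0,"grip":-0.6},{"x":0,"y":0,"z":0,"wx":0,"wy":0,"wz":0,"grip":-0.6},{"x":0,"y":0,"z":-0.01,"wx":0,"wy":0,"wz":0,"grip":-0.6},{"x":0,"y":0,"z":-0.02,"wx":0,"wy":0,"wz":0,"grip":-0.6},{"x":0,"y":0,"z":-0.04,"wx":0,"wy":0,"wz":0,"grip":-0.6},{"x":0,"y":0,"z":-0.04,"wx":0,"wy":0,"wz":0,"grip":-0.6},{"x":0,"y":0,"z":-0.03,"wx":0,"wy":0,"wz":0,"grip":-0.6}]'

```text
clock: 9.45
eef_pos: [0.5064, 0.0135, 0.1832]
eef_rot: [[0.997, 0.078, 0.003], [0.078, -0.997, -0.0], [0.003, 0.001, -1.0]]
force: [0.5, -0.7, -1.7]
grip_width: 0.068
```

```bash
python3 - <<'E'
from h import *
from cell import observe, eyes
s=observe();print(s["clock"],s["eef_pos"],s["grip_width"],s["force"])
c=eyes.camera("scene");im=c["color"]
im=cv2.resize(im[120:300,260:480],(770,630))[:600]
cv2.imwrite(f"pics/s6.png",im[...,::-1])
c=eyes.camera("wrist");np.savez("w6.npz",**c)
cv2.imwrite(f"pics/w6.png",c["color"][...,::-1])
E
```

```text
9.45 [0.50638211 0.01354483 0.18323989] 0.06799314898836697 [ 0.49466721 -0.73108395 -1.69736053]
```

View pics/s6.png

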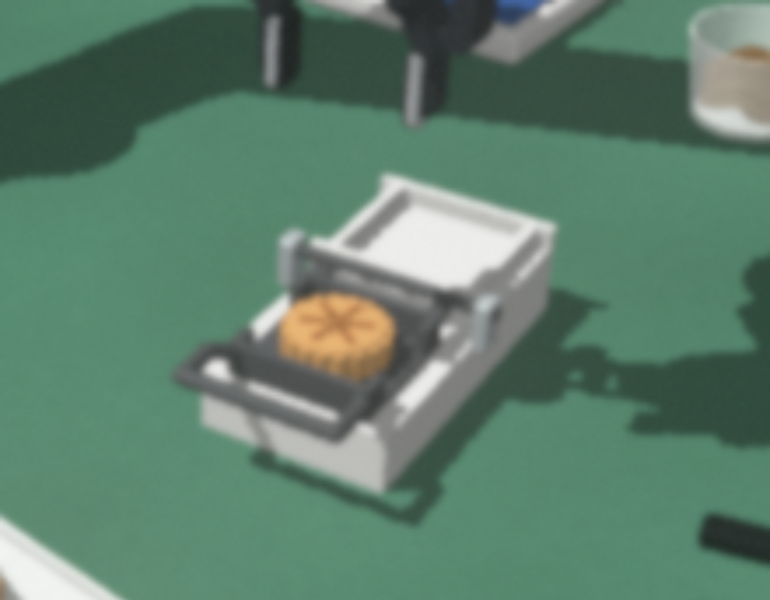

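View pics/w6.png

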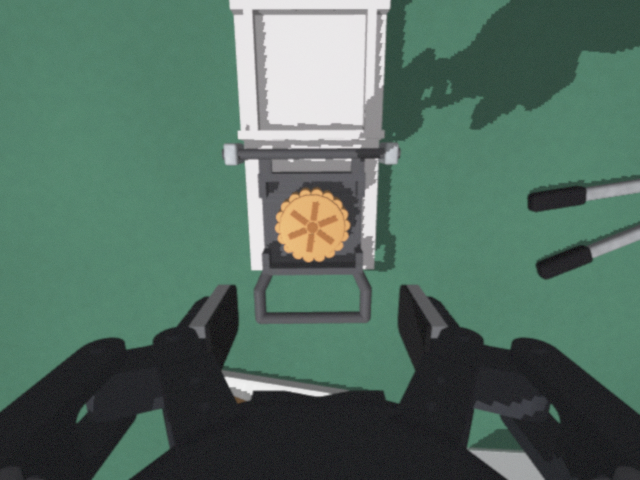

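The biscuit lies flat, flower up, inside the pocket (wrist view 313,226). The bar is at row 318, columns 257–370. I'll measure the bar.

```bash
python3 - <<'E'
from h import *
c=dict(np.load("w6.npz"));P=cloud(c)
a=np.array([.997,.0777]);n=np.array([-.0777,.997])
l,r=ray(c,257,317.5,.060),ray(c,370,317.5,.060);m=((l+r)/2)[:2];print(m,m@a,m@n)
Q=P[310:326,275:350].reshape(-1,3);Q=Q[(Q[:,2]>.05)&(Q[:,2]<.075)];print("bar n",np.median(Q[:,:2]@n),np.median(Q[:,2]),len(Q))
Q=P[145:162,245:375].reshape(-1,3);Q=Q[(Q[:,2]>.05)&(Q[:,2]<.075)];print("hinge n",np.median(Q[:,:2]@n),np.median(Q[:,2]),len(Q))
E
```

```text
[ 0.51341328 -0.0650996 ] 0.5068147963060043 -0.10479651294022672
bar n -0.10429777123368891 0.06025545400131428 878
hinge n 0.031256286964679435 0.059537713344528995 1462
```

Call:
play_rows --rows '[{"x":0,"y":0.03,"z":0,"wx":0,"wy":0,"wz":0,"grip":0.2},{"x":0,"y":0.03,"z":0,"wx":0,"wy":0,"wz":0,"grip":0.2},{"x":0,"y":0.02,"z":0,"wx":0,"wy":0,"wz":8.2,"grip":0.2},{"x":0,"y":0,"z":0,"wx":0,"wy":0,"wz":8.2,"grip":0.2},{"x":0,"y":0,"z":0,"wx":0,"wy":0,"wz":8.2,"grip":0.2},{"x":0,"y":0,"z":0,"wx":0,"wy":0,"wz":8.2,"grip":0.2},{"x":0,"y":0,"z":0,"wx":0,"wy":0,"wz":8.2,"grip":0.2},{"x":0,"y":0,"z":0,"wx":0,"wy":0,"wz":8.2,"grip":0.2},{"x":0,"y":0,"z":0,"wx":0,"wy":0,"wz":8.2,"grip":0.2},{"x":0,"y":0,"z":0,"wx":0,"wy":0,"wz":8.2,"grip":0.2},{"x":0,"y":0,"z":0,"wx":0,"wy":0,"wz":8.2,"grip":0.2},{"x":0,"y":0,"z":0,"wx":0,"wy":0,"wz":8.2,"grip":0.2}]'

```text
clock: 10.75
eef_pos: [0.5114, -0.0659, 0.1797]
eef_rot: [[0.21, -0.978, -0.002], [-0.978, -0.21, 0.001], [-0.001, 0.001, -1.0]]
force: [0.9, -0.4, -0.1]
grip_width: 0.0343
```

Call:
play_rows --rows '[{"x":0,"y":0,"z":0,"wx":0,"wy":0,"wz":8.0,"grip":0.2},{"x":0,"y":0,"z":0,"wx":0,"wy":0,"wz":0,"grip":0.2},{"x":0,"y":0,"z":0,"wx":0,"wy":0,"wz":0,"grip":0.2}]'

```text
clock: 11.05
eef_pos: [0.5117, -0.066, 0.18]
eef_rot: [[0.081, -0.997, -0.001], [-0.997, -0.081, 0.0], [-0.0, 0.001, -1.0]]
force: [-0.4, -0.2, -0.5]
grip_width: 0.0342
```

Call:
play_rows --rows '[{"x":0,"y":-0.0015,"z":0.03,"wx":0,"wy":0,"wz":0,"grip":0.2},{"x":0,"y":0,"z":0.035,"wx":0,"wy":0,"wz":0,"grip":0.2},{"x":0,"y":0,"z":0.02,"wx":0,"wy":0,"wz":0,"grip":0.2},{"x":0,"y":0,"z":0,"wx":0,"wy":0,"wz":0,"grip":0.2},{"x":0,"y":0,"z":0,"wx":0,"wy":0,"wz":0,"grip":0.2}]'

```text
clock: 11.55
eef_pos: [0.5137, -0.066, 0.0953]
eef_rot: [[0.079, -0.997, -0.001], [-0.997, -0.079, 0.0], [-0.0, 0.001, -1.0]]
force: [0.4, -0.2, 0.6]
grip_width: 0.0342
```

```bash
python3 - <<'E'
from h import *
from cell import observe, eyes
s=observe();print(s["clock"],s["eef_pos"],s["grip_width"],s["force"])
c=eyes.camera("scene");im=c["color"]
im=cv2.resize(im[120:300,260:480],(770,630))[:600]
cv2.imwrite(f"pics/s7.png",im[...,::-1])
c=eyes.camera("wrist");np.savez("w7.npz",**c)
cv2.imwrite(f"pics/w7.png",c["color"][...,::-1])
E
```

```text
11.55 [ 0.51365549 -0.06604262  0.09529041] 0.0342146580056254 [ 0.44813075 -0.16568415  0.6376205 ]
```

View pics/s7.png

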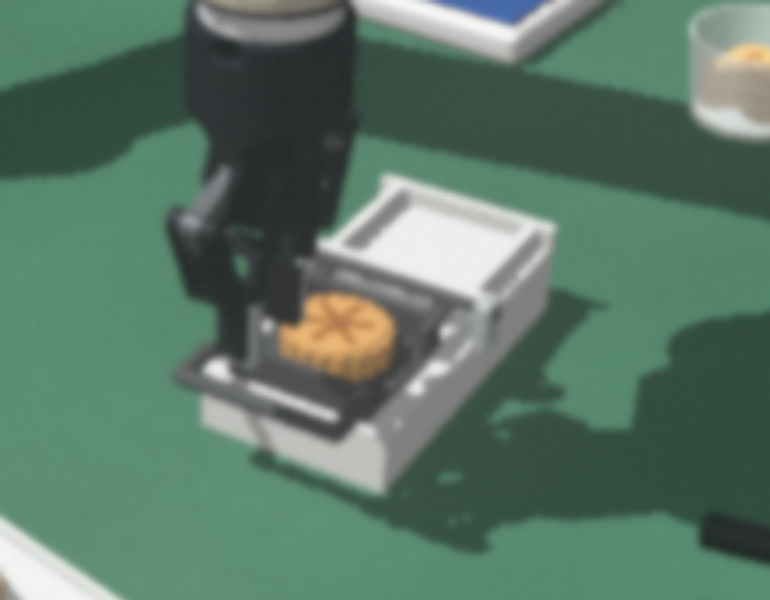

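View pics/w7.png

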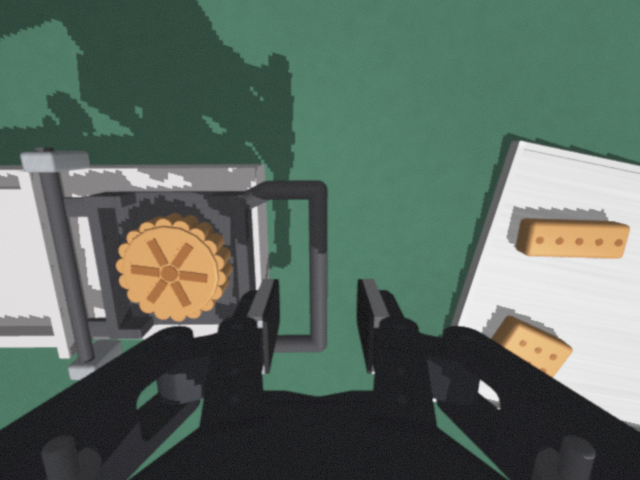

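The bar at column 318 sits centred between the fingers (277–358), so I'll lower and close.

Call:
play_rows --rows '[{"x":0,"y":0,"z":0.02,"wx":0,"wy":0,"wz":0,"grip":0.2},{"x":0,"y":0,"z":0.02,"wx":0,"wy":0,"wz":0,"grip":0.2},{"x":0,"y":0,"z":0.014,"wx":0,"wy":0,"wz":0,"grip":0.2},{"x":0,"y":0,"z":0,"wx":0,"wy":0,"wz":0,"grip":0.2},{"x":0,"y":0,"z":0,"wx":0,"wy":0,"wz":0,"grip":0.5},{"x":0,"y":0,"z":0,"wx":0,"wy":0,"wz":0,"grip":0.7},{"x":0,"y":0,"z":0,"wx":0,"wy":0,"wz":0,"grip":1},{"x":0,"y":0,"z":0,"wx":0,"wy":0,"wz":0,"grip":1},{"x":0,"y":0,"z":0,"wx":0,"wy":0,"wz":0,"grip":1}]'

```text
clock: 12.55
eef_pos: [0.5146, -0.0664, 0.0427]
eef_rot: [[0.078, -0.997, 0.003], [-0.997, -0.078, -0.001], [0.001, -0.003, -1.0]]
force: [0.2, -0.7, 6.2]
grip_width: 0.0076
```

```bash
python3 - <<'E'
import numpy as np
th=np.radians(np.linspace(0,180,46));x=np.round(-.138*(1-np.cos(th)),4);z=np.round(-.138*np.sin(th),4)
for i in range(45):print(i,round(np.degrees(th[i+1])),round(x[i+1]-x[i],4),round(z[i+1]-z[i],4))
E
```

```text
0 4 -0.0003 -0.0096
1 8 -0.001 -0.0096
2 12 -0.0017 -0.0095
3 16 -0.0023 -0.0093
4 20 -0.003 -0.0092
5 24 -0.0036 -0.0089
6 28 -0.0043 -0.0087
7 32 -0.0048 -0.0083
8 36 -0.0054 -0.008
9 40 -0.0059 -0.0076
10 44 -0.0064 -0.0072
11 48 -0.007 -0.0067
12 52 -0.0073 -0.0061
13 56 -0.0078 -0.0057
14 60 -0.0082 -0.0051
15 64 -0.0085 -0.0045
16 68 -0.0088 -0.004
17 72 -0.0091 -0.0032
18 76 -0.0092 -0.0027
19 80 -0.0094 -0.002
20 84 -0.0096 -0.0013
21 88 -0.0096 -0.0007
22 92 -0.0096 0.0
23 96 -0.0096 0.0007
24 100 -0.0096 0.0013
25 104 -0.0094 0.002
26 108 -0.0092 0.0027
27 112 -0.0091 0.0032
28 116 -0.0088 0.004
29 120 -0.0085 0.0045
30 124 -0.0082 0.0051
31 128 -0.0078 0.0057
32 132 -0.0073 0.0061
33 136 -0.007 0.0067
34 140 -0.0064 0.0072
35 144 -0.0059 0.0076
36 148 -0.0054 0.008
37 152 -0.0048 0.0083
38 156 -0.0043 0.0087
39 160 -0.0036 0.0089
40 164 -0.003 0.0092
41 168 -0.0023 0.0093
42 172 -0.0017 0.0095
43 176 -0.001 0.0096
44 180 -0.0003 0.0096
```

Lifting the first 28°.

Call:
play_rows --rows '[{"x":-0.0003,"y":0,"z":-0.0096,"wx":0,"wy":0,"wz":0,"grip":1},{"x":-0.001,"y":0,"z":-0.0096,"wx":0,"wy":0,"wz":0,"grip":1},{"x":-0.0017,"y":0,"z":-0.0095,"wx":0,"wy":0,"wz":0,"grip":1},{"x":-0.0023,"y":0,"z":-0.0093,"wx":0,"wy":0,"wz":0,"grip":1},{"x":-0.003,"y":0,"z":-0.0092,"wx":0,"wy":0,"wz":0,"grip":1},{"x":-0.0036,"y":0,"z":-0.0089,"wx":0,"wy":0,"wz":0,"grip":1},{"x":-0.0043,"y":0,"z":-0.0087,"wx":0,"wy":0,"wz":0,"grip":1}]'

```text
clock: 13.25
eef_pos: [0.5133, -0.0512, 0.1076]
eef_rot: [[0.079, -0.997, 0.002], [-0.997, -0.079, -0.003], [0.003, -0.002, -1.0]]
force: [1.8, -6.5, -1.5]
grip_width: 0.0078
```

```bash
python3 - <<'E'
from h import *
from cell import observe, eyes
s=observe();print(s["clock"],s["eef_pos"],s["grip_width"],s["force"])
c=eyes.camera("scene");im=c["color"]
im=cv2.resize(im[120:300,260:480],(770,630))[:600]
cv2.imwrite(f"pics/s8.png",im[...,::-1])
E
```

```text
13.25 [ 0.51328762 -0.05120332  0.10758169] 0.007774451719030827 [ 1.82327905 -6.46752844 -1.53385202]
```

View pics/s8.png

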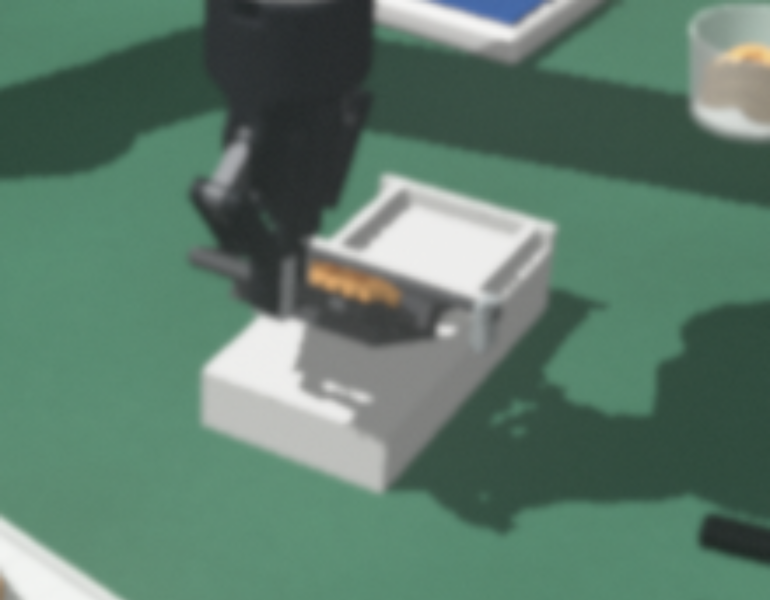

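The plate is rising, the biscuit is still in its pocket, and the forces are small (about 6 N). Continuing to 76°.

Call:
play_rows --rows '[{"x":-0.0048,"y":0,"z":-0.0083,"wx":0,"wy":0,"wz":0,"grip":1},{"x":-0.0054,"y":0,"z":-0.008,"wx":0,"wy":0,"wz":0,"grip":1},{"x":-0.0059,"y":0,"z":-0.0076,"wx":0,"wy":0,"wz":0,"grip":1},{"x":-0.0064,"y":0,"z":-0.0072,"wx":0,"wy":0,"wz":0,"grip":1},{"x":-0.007,"y":0,"z":-0.0067,"wx":0,"wy":0,"wz":0,"grip":1},{"x":-0.0073,"y":0,"z":-0.0061,"wx":0,"wy":0,"wz":0,"grip":1},{"x":-0.0078,"y":0,"z":-0.0057,"wx":0,"wy":0,"wz":0,"grip":1},{"x":-0.0082,"y":0,"z":-0.0051,"wx":0,"wy":0,"wz":0,"grip":1},{"x":-0.0085,"y":0,"z":-0.0045,"wx":0,"wy":0,"wz":0,"grip":1},{"x":-0.0088,"y":0,"z":-0.004,"wx":0,"wy":0,"wz":0,"grip":1},{"x":-0.0091,"y":0,"z":-0.0032,"wx":0,"wy":0,"wz":0,"grip":1},{"x":-0.0092,"y":0,"z":-0.0027,"wx":0,"wy":0,"wz":0,"grip":1}]'

```text
clock: 14.5
eef_pos: [0.5061, 0.0363, 0.1789]
eef_rot: [[0.079, -0.997, 0.003], [-0.997, -0.079, -0.005], [0.005, -0.003, -1.0]]
force: [2.5, -3.3, 8.0]
grip_width: 0.0074
```

```bash
python3 - <<'E'
from h import *
from cell import observe, eyes
s=observe();print(s["clock"],s["eef_pos"],s["grip_width"],s["force"])
c=eyes.camera("scene");im=c["color"]
im=cv2.resize(im[100:280,260:480],(770,630))[:600]
cv2.imwrite(f"pics/s9.png",im[...,::-1])
E
```

```text
14.5 [0.50608179 0.03625156 0.17891348] 0.0074498013093526735 [ 2.52479487 -3.28088907  8.03196255]
```

View pics/s9.png

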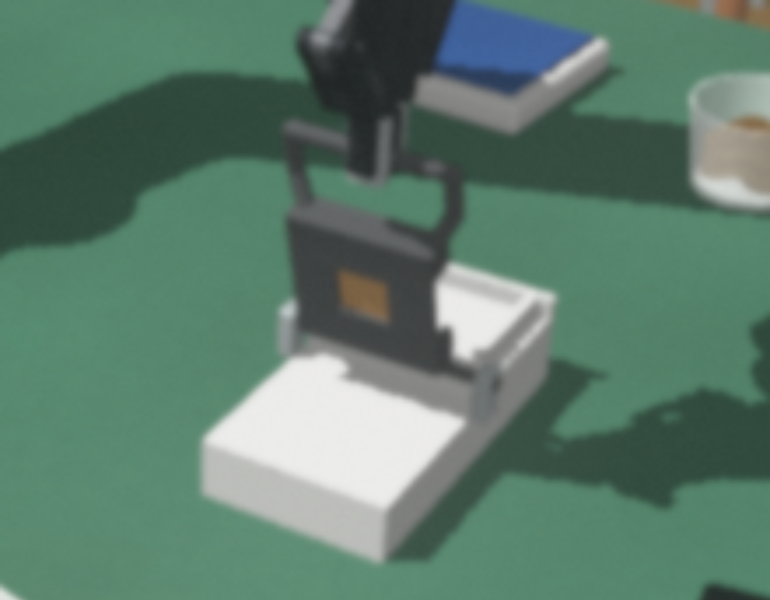

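The plate is near upright and the biscuit shows through its window. Swinging past upright to 124°.

Call:
play_rows --rows '[{"x":-0.0094,"y":0,"z":-0.002,"wx":0,"wy":0,"wz":0,"grip":1},{"x":-0.0096,"y":0,"z":-0.0013,"wx":0,"wy":0,"wz":0,"grip":1},{"x":-0.0096,"y":0,"z":-0.0007,"wx":0,"wy":0,"wz":0,"grip":1},{"x":-0.0096,"y":0,"z":0,"wx":0,"wy":0,"wz":0,"grip":1},{"x":-0.0096,"y":0,"z":0.0007,"wx":0,"wy":0,"wz":0,"grip":1},{"x":-0.0096,"y":0,"z":0.0013,"wx":0,"wy":0,"wz":0,"grip":1},{"x":-0.0094,"y":0,"z":0.002,"wx":0,"wy":0,"wz":0,"grip":1},{"x":-0.0092,"y":0,"z":0.0027,"wx":0,"wy":0,"wz":0,"grip":1},{"x":-0.0091,"y":0,"z":0.0032,"wx":0,"wy":0,"wz":0,"grip":1},{"x":-0.0088,"y":0,"z":0.004,"wx":0,"wy":0,"wz":0,"grip":1},{"x":-0.0085,"y":0,"z":0.0045,"wx":0,"wy":0,"wz":0,"grip":1},{"x":-0.0082,"y":0,"z":0.0051,"wx":0,"wy":0,"wz":0,"grip":1}]'

```text
clock: 15.75
eef_pos: [0.4966, 0.1492, 0.1553]
eef_rot: [[0.078, -0.997, -0.001], [-0.997, -0.078, -0.0], [0.0, 0.001, -1.0]]
force: [2.4, -1.6, 2.8]
grip_width: 0.0074
```

```bash
python3 - <<'E'
from h import *
from cell import observe, eyes
s=observe();print(s["clock"],s["eef_pos"],s["grip_width"],s["force"])
c=eyes.camera("scene");im=c["color"]
im=cv2.resize(im[100:280,260:480],(770,630))[:600]
cv2.imwrite(f"pics/s10.png",im[...,::-1])
c=eyes.camera("top");im=c["color"]
cv2.imwrite(f"pics/t10.png",cv2.resize(im[170:320,130:330],(800,600))[...,::-1])
E
```

```text
15.75 [0.49659228 0.14920759 0.15531761] 0.00738582927215041 [ 2.40237768 -1.63682278  2.76430938]
```

View pics/s10.png

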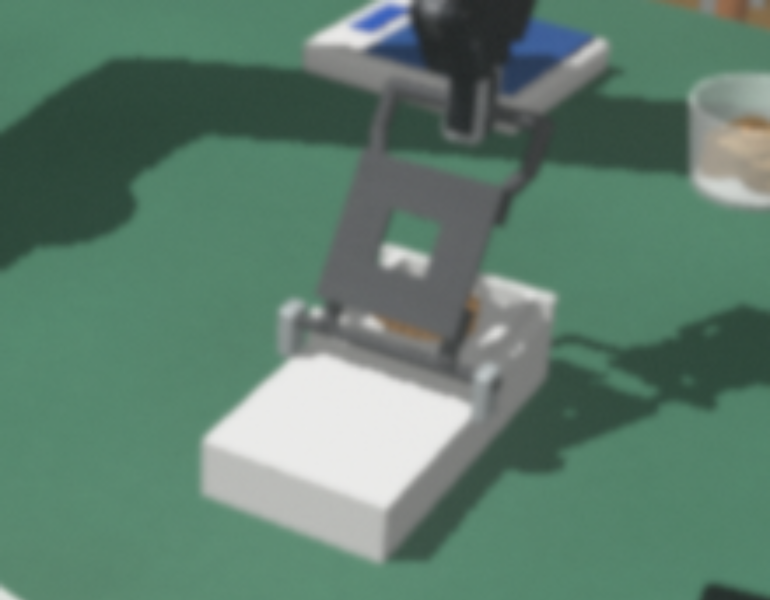

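View pics/t10.png

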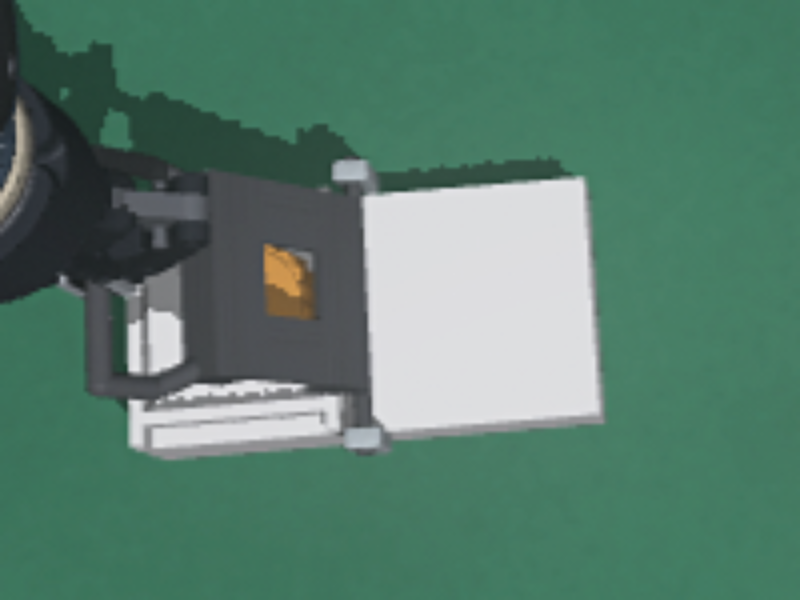

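The biscuit has tipped out into the nest, and its plain colour shows through the window (290,285 in the top crop). I'll check that it lies flat before closing.

```bash
python3 - <<'E'
from h import *
from cell import observe, eyes
c=eyes.camera("wrist");np.savez("w10.npz",**c);cv2.imwrite("pics/w10.png",c["color"][...,::-1])
P=cloud(c);hsv=cv2.cvtColor(c["color"],cv2.COLOR_RGB2HSV);m=cv2.inRange(hsv,(5,80,40),(25,255,255))>0
a=np.array([.997,.0777]);n=np.array([-.0777,.997])
for nm in("wrist","top"):
    c=c if nm=="wrist" else eyes.camera("top")
    P=cloud(c);hsv=cv2.cvtColor(c["color"],cv2.COLOR_RGB2HSV);m=cv2.inRange(hsv,(5,80,40),(25,255,255))>0
    Q=P[m];Q=Q[(Q[:,2]>.04)&(Q[:,2]<.1)&(abs(Q[:,0]-.5)<.07)&(abs(Q[:,1]-.125)<.07)]
    s=Q[:,:2]@a-.5066;t=Q[:,:2]@n-.0315
    print(nm,len(Q),np.percentile(s,[1,50,99]),np.percentile(t,[1,50,99]),np.percentile(Q[:,2],[1,50,99]))
    A=np.c_[Q[:,:2]-Q[:,:2].mean(0),np.ones(len(Q))];print("plane",np.linalg.lstsq(A,Q[:,2],rcond=None)[0])
E
```

```text
wrist 2209 [-0.02923534 -0.00247161  0.0195851 ] [0.04637555 0.05712113 0.06980208] [0.06195888 0.06687144 0.0701325 ]
plane [ 0.04054646 -0.22141961  0.06669898]
top 182 [-0.00689083  0.0078161   0.02621821] [0.01617368 0.02629621 0.03576703] [0.06391402 0.07566463 0.07970066]
plane [-0.17739938  0.15733402  0.07493893]
```

View pics/w10.png

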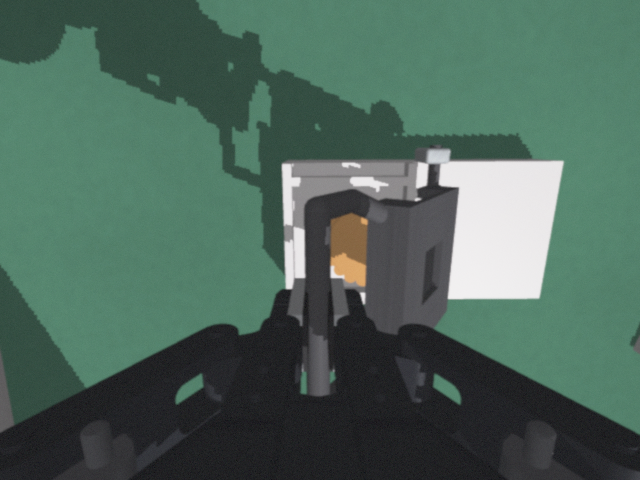

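The biscuit's hinge-side edge is still about 12° high. It is resting on the pocket's hinge-side wall, which drops away as the plate turns. I'll go on slowly to 148° and recheck.

Call:
play_rows --rows '[{"x":-0.0078,"y":0,"z":0.0057,"wx":0,"wy":0,"wz":0,"grip":1},{"x":-0.0073,"y":0,"z":0.0061,"wx":0,"wy":0,"wz":0,"grip":1},{"x":-0.007,"y":0,"z":0.0067,"wx":0,"wy":0,"wz":0,"grip":1},{"x":-0.0064,"y":0,"z":0.0072,"wx":0,"wy":0,"wz":0,"grip":1},{"x":-0.0059,"y":0,"z":0.0076,"wx":0,"wy":0,"wz":0,"grip":1},{"x":-0.0054,"y":0,"z":0.008,"wx":0,"wy":0,"wz":0,"grip":1},{"x":0,"y":0,"z":0,"wx":0,"wy":0,"wz":0,"grip":1}]'

```text
clock: 16.65
eef_pos: [0.4931, 0.1885, 0.113]
eef_rot: [[0.079, -0.997, -0.002], [-0.997, -0.079, -0.001], [0.0, 0.002, -1.0]]
force: [0.1, -1.1, -0.1]
grip_width: 0.0077
```

```bash
cat > look.py <<'E'
import sys
from h import *
from cell import observe, eyes
k=sys.argv[1];s=observe();print(s["clock"],s["eef_pos"],s["grip_width"],s["force"])
a=np.array([.997,.0777]);n=np.array([-.0777,.997])
for nm in("wrist","top","scene"):
    c=eyes.camera(nm);im=c["color"]
    P=cloud(c);hsv=cv2.cvtColor(c["color"],cv2.COLOR_RGB2HSV);m=cv2.inRange(hsv,(5,80,40),(25,255,255))>0
    Q=P[m];Q=Q[(Q[:,2]>.04)&(Q[:,2]<.1)&(abs(Q[:,0]-.5)<.07)&(abs(Q[:,1]-.125)<.07)]
    if len(Q)>20:
        q=np.c_[Q[:,:2]@a-.5066,Q[:,:2]@n-.0315]
        print(nm,len(Q),np.percentile(q,[1,50,99],axis=0).T.round(4).tolist(),np.percentile(Q[:,2],[1,50,99]).round(4))
        print("plane",np.linalg.lstsq(np.c_[q-q.mean(0),np.ones(len(q))],Q[:,2],rcond=None)[0].round(3))
    if nm=="top":im=cv2.resize(im[170:320,130:330],(800,600))
    if nm=="scene":im=cv2.resize(im[100:280,260:480],(770,630))[:600]
    cv2.imwrite(f"pics/{nm}_{k}.png",im[...,::-1])
E
python3 look.py 11
```

```text
16.65 [0.49313234 0.1884816  0.11301995] 0.007747962534818987 [ 0.13503402 -1.09768172 -0.10399375]
wrist 858 [[-0.0241, -0.0067, 0.0075], [0.0169, 0.0275, 0.0751]] [0.0538 0.073  0.0751]
plane [-0.004 -0.26   0.071]
top 286 [[-0.0095, 0.0058, 0.0234], [0.0254, 0.0453, 0.0603]] [0.0661 0.0727 0.0965]
plane [-0.002 -0.356  0.073]
```

View pics/top_11.png

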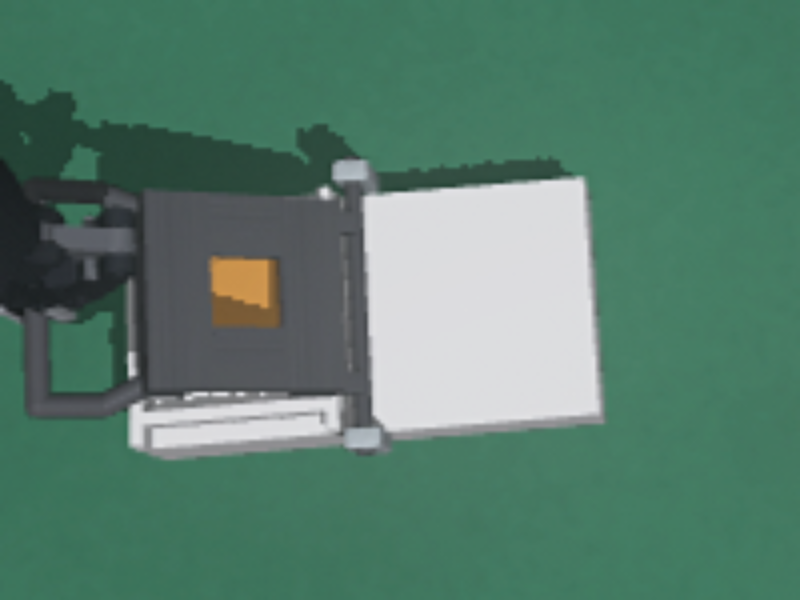

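View pics/wrist_11.png

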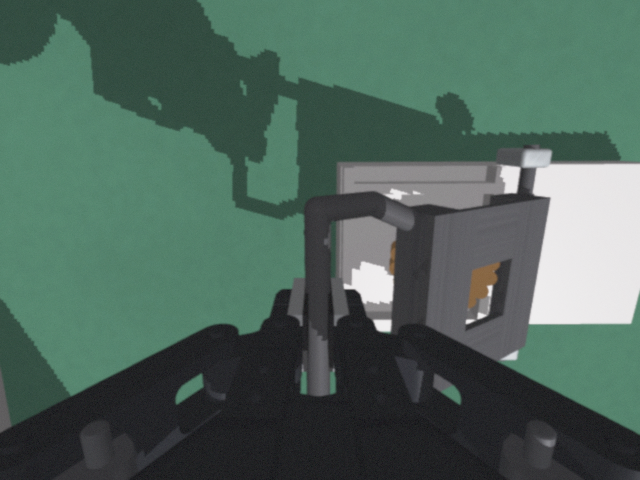

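View pics/scene_11.png

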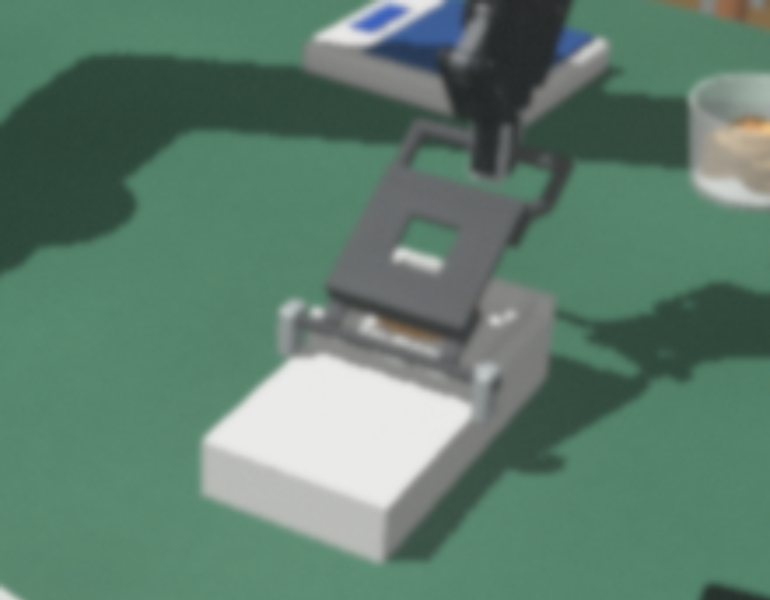

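The biscuit is sliding outward into the nest, with near edge now at 17 mm and far edge at 75 mm from the hinge. Forces are negligible. Continuing down gently.

Call:
play_rows --rows '[{"x":-0.0048,"y":0,"z":0.0083,"wx":0,"wy":0,"wz":0,"grip":1},{"x":-0.0043,"y":0,"z":0.0087,"wx":0,"wy":0,"wz":0,"grip":1},{"x":-0.0018,"y":0,"z":0.0044,"wx":0,"wy":0,"wz":0,"grip":1},{"x":-0.0018,"y":0,"z":0.0045,"wx":0,"wy":0,"wz":0,"grip":1},{"x":-0.0015,"y":0,"z":0.0046,"wx":0,"wy":0,"wz":0,"grip":1},{"x":-0.0015,"y":0,"z":0.0046,"wx":0,"wy":0,"wz":0,"grip":1},{"x":0,"y":0,"z":0,"wx":0,"wy":0,"wz":0,"grip":1}]'

```text
clock: 17.5
eef_pos: [0.4919, 0.2037, 0.0788]
eef_rot: [[0.078, -0.997, -0.002], [-0.997, -0.078, -0.001], [0.0, 0.002, -1.0]]
force: [-2.4, -2.9, 2.1]
grip_width: 0.0076
```

```bash
python3 look.py 12
```

```text
17.5 [0.49192927 0.2037322  0.07878831] 0.00758437779335791 [-2.37133384 -2.90520506  2.06251306]
wrist 2138 [[-0.0285, -0.0105, 0.0018], [0.0208, 0.0355, 0.0458]] [0.0606 0.0633 0.0649]
plane [0.092 0.087 0.063]
top 305 [[-0.0096, 0.0044, 0.0193], [0.0343, 0.0545, 0.0717]] [0.0632 0.0669 0.0922]
plane [-0.048 -0.15   0.068]
```

View pics/top_12.png

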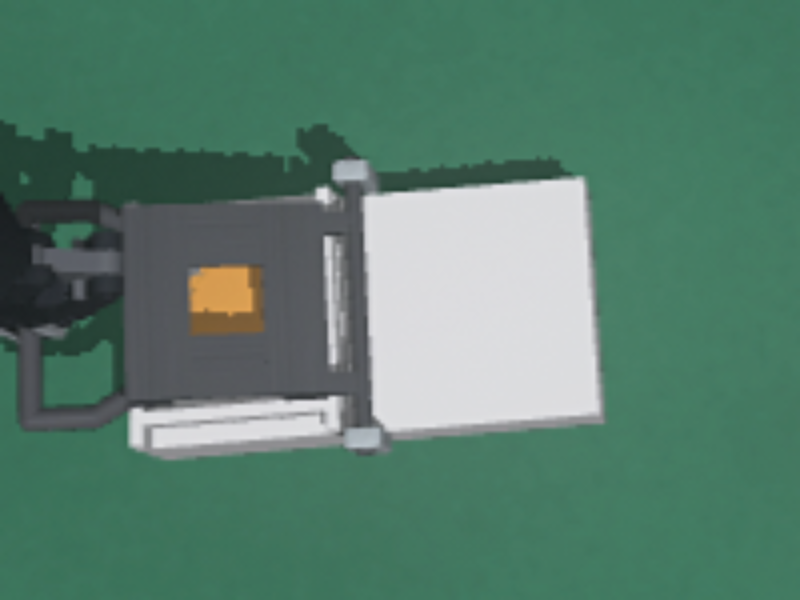

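View pics/wrist_12.png

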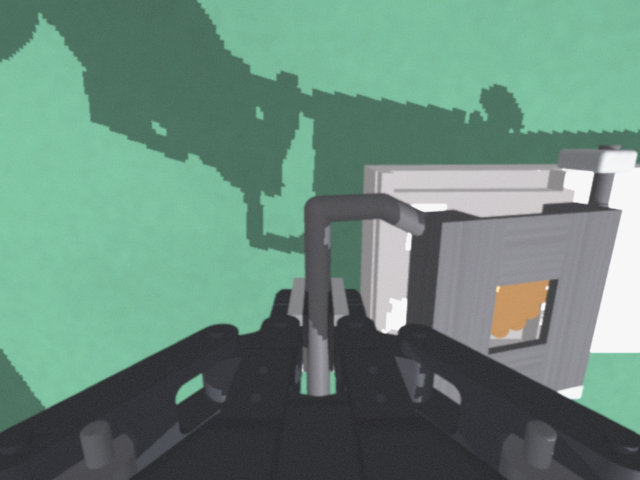

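The biscuit is now flat at about 64 mm height (45 + 20 expected) within the window. Lowering the last 16° in small steps.

Call:
play_rows --rows '[{"x":-0.0012,"y":0,"z":0.0046,"wx":0,"wy":0,"wz":0,"grip":1},{"x":-0.0011,"y":0,"z":0.0047,"wx":0,"wy":0,"wz":0,"grip":1},{"x":-0.0009,"y":0,"z":0.0047,"wx":0,"wy":0,"wz":0,"grip":1},{"x":-0.0008,"y":0,"z":0.0048,"wx":0,"wy":0,"wz":0,"grip":1},{"x":-0.0005,"y":0,"z":0.0048,"wx":0,"wy":0,"wz":0,"grip":1},{"x":-0.0005,"y":0,"z":0.0048,"wx":0,"wy":0,"wz":0,"grip":1},{"x":-0.0002,"y":0,"z":0.003,"wx":0,"wy":0,"wz":0,"grip":1},{"x":0,"y":0,"z":0.002,"wx":0,"wy":0,"wz":0,"grip":1},{"x":0,"y":0,"z":0,"wx":0,"wy":0,"wz":0,"grip":1},{"x":0,"y":0,"z":0,"wx":0,"wy":0,"wz":0,"grip":1}]'

```text
clock: 18.65
eef_pos: [0.4915, 0.2086, 0.0455]
eef_rot: [[0.078, -0.997, -0.002], [-0.997, -0.078, -0.001], [0.001, 0.002, -1.0]]
force: [-4.2, -4.3, 1.7]
grip_width: 0.0077
```

```bash
python3 look.py 13
```

```text
18.65 [0.49152522 0.20861061 0.04552127] 0.007735813694796488 [-4.15353505 -4.25724075  1.66862942]
wrist 3766 [[-0.0247, -0.012, 0.0058], [0.0327, 0.0438, 0.0619]] [0.0614 0.0634 0.0742]
plane [0.032 0.023 0.064]
top 282 [[-0.0153, 0.0022, 0.0167], [0.0442, 0.0589, 0.0733]] [0.0627 0.0665 0.0801]
plane [-0.039 -0.034  0.067]
scene 22 [[-0.01, -0.0012, 0.014], [0.0415, 0.0697, 0.0778]] [0.0621 0.0652 0.0794]
plane [ 0.15  -0.429  0.068]
```

View pics/scene_13.png

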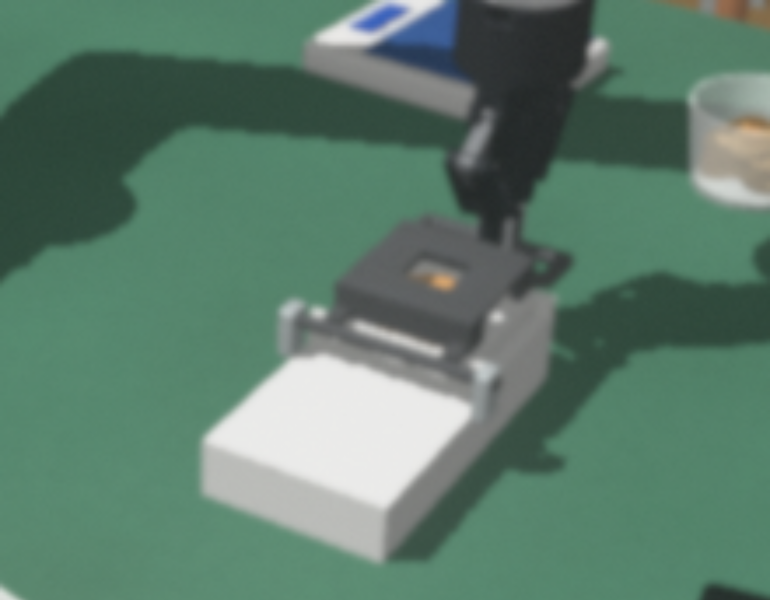

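View pics/wrist_13.png

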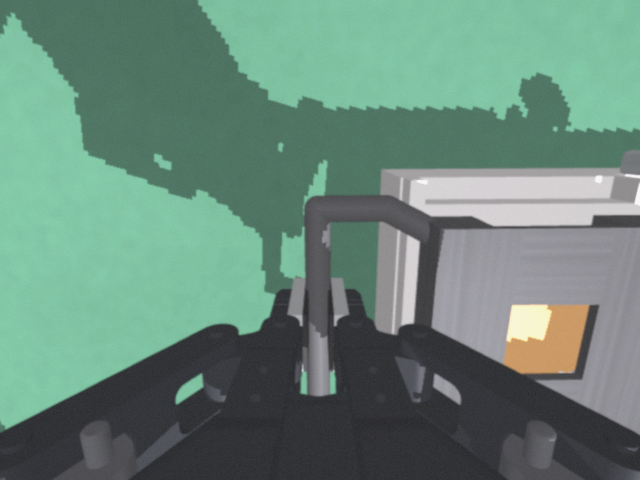

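The plate is nearly down and the biscuit's plain back fills the window. The bar is about 3 mm above its mirror height, so I'll lower in 1 mm steps until contact.

Call:
play_rows --rows '[{"x":0,"y":0,"z":0.001,"wx":0,"wy":0,"wz":0,"grip":1},{"x":0,"y":0,"z":0.001,"wx":0,"wy":0,"wz":0,"grip":1},{"x":0,"y":0,"z":0,"wx":0,"wy":0,"wz":0,"grip":1},{"x":0,"y":0,"z":0,"wx":0,"wy":0,"wz":0,"grip":1}]'

```text
clock: 19.2
eef_pos: [0.4916, 0.2088, 0.044]
eef_rot: [[0.077, -0.997, -0.001], [-0.997, -0.077, -0.0], [0.0, 0.001, -1.0]]
force: [-5.0, -4.6, 5.5]
grip_width: 0.0076
```

Call:
play_rows --rows '[{"x":0,"y":0,"z":0.001,"wx":0,"wy":0,"wz":0,"grip":1},{"x":0,"y":0,"z":0,"wx":0,"wy":0,"wz":0,"grip":1},{"x":0,"y":0,"z":0,"wx":0,"wy":0,"wz":0,"grip":1}]'

```text
clock: 19.5
eef_pos: [0.4916, 0.2088, 0.0439]
eef_rot: [[0.077, -0.997, -0.001], [-0.997, -0.077, -0.0], [0.0, 0.001, -1.0]]
force: [-6.2, -4.6, 11.0]
grip_width: 0.0077
```

There is firm contact (11 N, no further travel), so the plate is on its stop. Releasing and rising.

Call:
play_rows --rows '[{"x":0,"y":0,"z":0,"wx":0,"wy":0,"wz":0,"grip":0.7},{"x":0,"y":0,"z":0,"wx":0,"wy":0,"wz":0,"grip":0.4},{"x":0,"y":0,"z":0,"wx":0,"wy":0,"wz":0,"grip":0.2},{"x":0,"y":0,"z":0,"wx":0,"wy":0,"wz":0,"grip":0.2},{"x":0,"y":0,"z":-0.01,"wx":0,"wy":0,"wz":0,"grip":0.2},{"x":0,"y":0,"z":-0.02,"wx":0,"wy":0,"wz":0,"grip":0.2},{"x":0,"y":0,"z":-0.04,"wx":0,"wy":0,"wz":0,"grip":0.2},{"x":0,"y":0,"z":-0.04,"wx":0,"wy":0,"wz":0,"grip":0.2},{"x":-0.03,"y":0,"z":-0.03,"wx":0,"wy":0,"wz":0,"grip":0.2},{"x":-0.04,"y":0,"z":-0.02,"wx":0,"wy":0,"wz":0,"grip":0.2},{"x":-0.04,"y":0,"z":0,"wx":0,"wy":0,"wz":0,"grip":0.2},{"x":0,"y":0,"z":0,"wx":0,"wy":0,"wz":0,"grip":0.2}]'

```text
clock: 20.7
eef_pos: [0.4838, 0.3232, 0.205]
eef_rot: [[0.082, -0.997, 0.004], [-0.997, -0.082, 0.004], [-0.003, -0.005, -1.0]]
force: [0.2, -0.1, -0.2]
grip_width: 0.034
```

```bash
python3 look.py 14
```

```text
20.7 [0.48381866 0.32319414 0.20500476] 0.03395085807842941 [ 0.19106602 -0.1430441  -0.15324822]
wrist 1229 [[-0.0196, -0.0042, 0.0134], [0.0349, 0.0485, 0.064]] [0.0619 0.0635 0.0771]
plane [0.052 0.025 0.064]
top 282 [[-0.0133, 0.0022, 0.0166], [0.0446, 0.0589, 0.0734]] [0.063  0.0666 0.0784]
plane [-0.04  -0.018  0.067]
scene 26 [[-0.0116, -0.0009, 0.014], [0.0402, 0.0678, 0.0775]] [0.0628 0.0654 0.0798]
plane [ 0.157 -0.423  0.069]
```

View pics/scene_14.png

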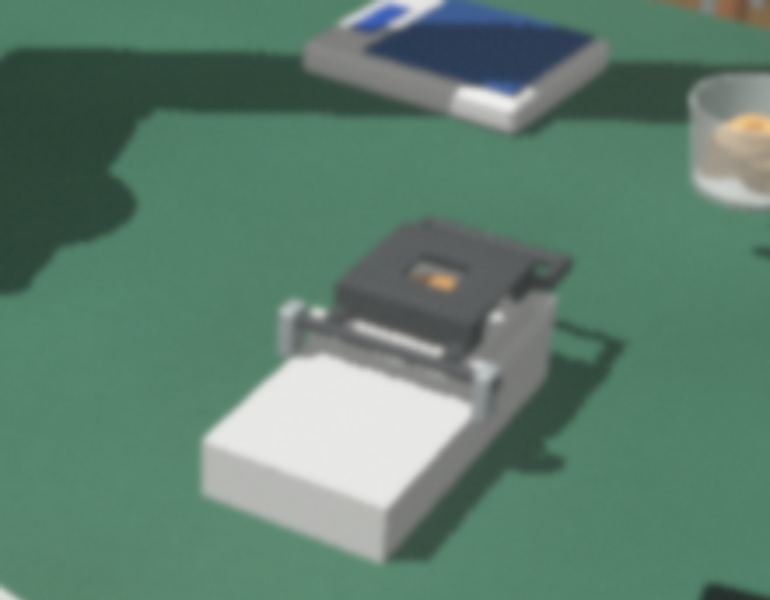

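View pics/top_14.png

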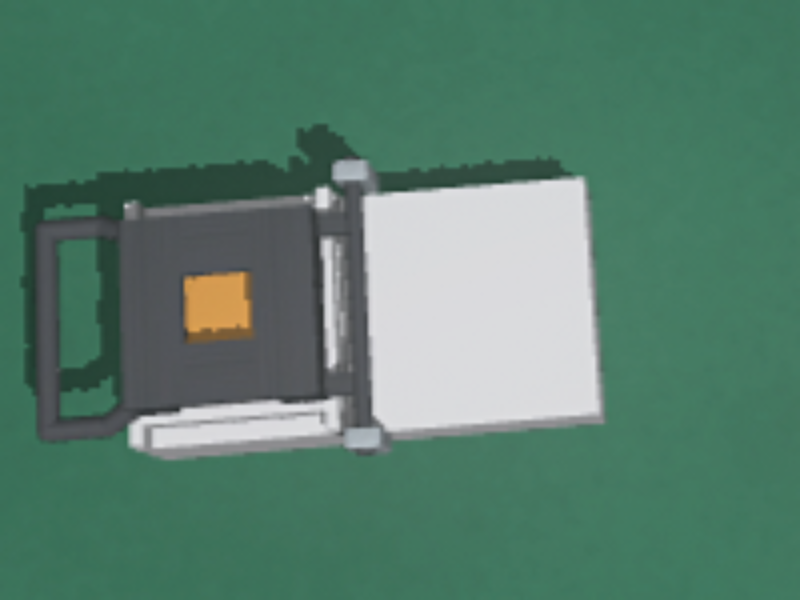

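The plate lies over the nest, and the plain back fills the window (217,305 in the top crop). One check that the plate is level before I hand in.

```bash
python3 - <<'E'
from h import *
from cell import eyes,workorder
c=eyes.camera("top");P=cloud(c);g=c["color"].max(2)
n=np.array([-.0777,.997]);Q=P[170:320,130:222][(g[170:320,130:222]<110)]
t=Q[:,:2]@n-.0315
for lo,hi in((.025,.04),(.075,.09),(.13,.147)):
    k=(t>lo)&(t<hi)&(Q[:,2]>.05)&(Q[:,2]<.1);print(lo,k.sum(),np.median(Q[k,2]))
workorder.close_job()
E
```

```text
0.025 416 0.08064411279796588
0.075 425 0.08067151356496749
0.13 323 0.06348602023575406
the job is handed in; nothing more can be done
```

The job is done and handed in at about 21 s of the 59 s. The biscuit sits flat in the nest with its plain back filling the window, and the plate is fully over it with the gripper clear.

- **Placing:** I gripped the biscuit across its width, lowered it into the pocket flower up, and let go. The camera showed it flat and inside the walls.
- **Swing:** I pinched the bar from above and guided the plate through 180° in small steps. It never fell free, and the wrist force never read above about 11 N, including contact with the end stop.
- **Brief lean:** Just past upright the biscuit's hinge-side edge caught on the pocket wall, tilting it by about 12°. It slid into the nest as the plate turned further.
- **Last checks:** The plate measured level, at 80.6 mm near the hinge and 80.7 mm at the outer end. The bar's top was at 63.5 mm, where 63 mm is expected. The gripper was about 0.1 m past the bar and 0.2 m up, with no force on it.
- **Small disagreements:** The top and wrist cameras differed by up to about 3 mm on heights and the bar's position, slightly more than the calibration promises. The scene camera's plane fit disagreed too, but it used only 26 pixels, so I ignored it. Neither affected the result.

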